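# Load and close the photo lamp's battery bay

## Task

Put the black battery pack into the open bay of the photo lamp, setting it in flat rather than dropping it, then slide the lamp's cover shut along its rails until its tab clicks into the catch. Push gently: stop once it has clicked and do not ram the cover against its end stop. Leave the other things on the table where they are.

Things in the scene. Friction and masses are not known exactly. Their poses are not given: they have to be found in the camera images.
- lamp: White photo lamp on its face, back up, fixed in place: x from -156 to +110 mm, y +-59 mm, deck 40 mm high, rails along both long edges to 50 mm. Origin at table height; x is the way the cover slides shut. Open bay: x -24 to +40, y +-20 mm, 28 mm deep. A finger scoop in each long side of the bay, x -9 to +25 mm, runs out to y = +-48 mm, floor at 6 mm
- bay (a point): Centre of the bay's floor: lamp frame x = 8, y = 0, z = 12 mm
- hood (a point): Middle of the top of the hood over the hidden catch (lamp frame x = 77, y = 0, z = 57 mm; hood 66 x 42 mm). In it: track, ledge, pocket, rigid end stop. The catch is set differently on each lamp: the click comes with the cover's origin anywhere from x = 6 to 26 mm in the lamp's frame, the stop 3 mm after the click. Passing the ledge takes 8 to 12 N, then 1 to 3 N; over 20 N on the stop is too much
- cover: Grey cover, plate 92 x 100 x 4 mm held in the rails; moves only along the lamp's x, drag 1 to 3 N. Axes as the lamp's, origin on its underside, 41 mm high, 52 mm from its rear edge; starts drawn back, at x = -100 to -88 mm in the lamp's frame. Thumb ridge to push on: centred at its x = -36 mm, 8 mm in x, 40 mm in y, from 45 to 63 mm height. Tab and two tongues reach 22 mm past its front edge (x = 40 mm)
- tab (a joint): Bend of the cover's flexible tab, rad: 0 relaxed (while the bay is open), about 0.12 on the track, 0.3 on top of the ledge, and back below 0.03 once clicked into the pocket behind the ledge
- pack: Black battery pack, a block 60 (its x) x 36 (its y) x 24 mm (z) with a grey band near its +x end, about 0.16 kg, lying flat on the table; origin at the centre of its underside. It goes into the bay with its long side along the lamp's x, either way round, with 2 mm play per side; its top is then 36 mm above the table
- power_bank: grey rounded slab, 76 x 46 x 15 mm, flatter and longer than the battery pack; a bystander
- stone_pot: low lidded red stone pot, 60 mm across, 50 mm tall; a bystander
- goblet: marble goblet, 84 mm across, 120 mm tall; a bystander
- candle_holder: marble candle holder, 72 mm across, 68 mm tall; a bystander
- tealight_cup: white stone cup, 72 mm across, 60 mm tall; a bystander
- brush: dusting brush, 200 mm long, lying on the table; a bystander

How it is judged:
By the outcome, as a careful person would: the job done as asked, in the order asked, and still so for the second after the job is handed in, with the robot touching nothing.
It also fails if it takes over 64 s, if anything falls off the work surface, if the arm or the gripper's body presses on something with over 40 N, if the wrist force passes 120 N, or if a joint passes its speed limit or range.

## Robot

A 6-joint arm with a two-finger parallel gripper is mounted at the origin on the work surface. World frame = base frame: x ahead of the robot, y to its left, z up, the work surface at z = 0. Lengths are in m, angles in rad, forces in N, time in s.
With the tool pointing down it reaches from about 0.25 to 0.85 m from the base axis. Payload 12.5 kg.
Tool frame: the origin (TCP) lies on the centre line of the jaws, within the pads' length; the fingertips stand 11 mm ahead of it and the grasp point (between the pads) lies 8 mm behind it; z points along the fingers, y is the direction in which the jaws open and shut (so a half turn about z gives the same grasp; the last joint's range is limited). The gripper opens to 93 mm and grips with 3 to 60 N. Pads are 15 mm wide; open, the fingers measure 128 mm over their backs; the gripper's body (75 mm by 188 mm) begins 65 mm behind the grasp point.
Start: joints at [1.116, 0.351, 1.652, -0, 1.139, -0.085], TCP at [0.199, 0.513, 0.23] pointing down, gripper open.
Joint ranges: [-2.75, 2.75], [-0.79, 2.1], [0.01, 2.65], [-1.57, 4.71], [0.07, 3.14], [-2.87, 2.87]. Speed limits (rad/s): [2.22, 2.22, 2.79, 3.14, 3.14, 3.14].

## Interface

Orientations are given as a rotation vector (axis times angle).
In Python, from workcell import robot, cams, models gives the robot as it stands.
- The arm moves only by the shell command python3 -m creep 'ROWS' [FORCE]. ROWS is JSON, a list of rows, each an object of numbers: "tx", "ty", "tz": the shift along the tool's x, y, z normalised to -1 to 1, where 1 is 0.8 m; "ax", "ay", "az": the turn, a rotation vector about the tool's x, y, z normalised to -1 to 1, where 1 is pi rad; "jaw": the closure, from 0 (fully open) to 1 (shut). In form: [{"tx": .., "ty": .., "tz": .., "ax": .., "ay": .., "az": .., "jaw": ..}, ...]. A call has 1 to 12 rows; each row shifts and turns the commanded pose from where the row before left it, along the tool's axes as they then stand; what a row does not reach is not made up. A row lasts 1/8 s, in which the tool goes at most 62.5 mm and 10.7 degrees, less where a joint would pass 70% of its speed; a pose out of reach is approached as far as the arm can. A call with a number of a shift or a turn outside -1 to 1 is refused whole. A call with a gripper value outside its range is refused whole. The fingers move at their own pace and stop on an object; FORCE is the grip in N (left out, the last holds). Time passes only in rows, so rows that do not move let the fingers close. It gives the time, the measured TCP pose, the force and the opening at its end, in the units of the state.
- robot.read_state(): the state, without advancing time (a new reading comes with each control period).
- cams.snapshot(name): name is "side" or "top"; returns the picture (400x640x3 uint8, blue, green, red); there is no depth.
- cams.calibration(name): a dict with "camera_matrix" (3x3 intrinsics, pixels), "R" (3x3) and "t" (3): a world point X has camera coordinates R X + t. Camera axes: x right, y down, z forward; pixel columns grow to the right and rows downward; lengths in m; the calibration is good to about 2 mm. A picture is of the moment at which its call begins. calibration takes no time and is no camera call.
- robot.job_done(): hands the job in, once; it reports no verdict.
Trained networks look in the newest picture that a camera, given by its name, has taken for a name from the list of things; names that differ only in an ending like _2 or _b are one class to them, and where a whole thing is asked for, a point or a joint stands for the part that bears it (a point fixed in the world has none). Each returns a list of dicts, best first, with "confidence" (0 to 1); they miss things now and then, are a little off and sometimes report something else, mostly with a low value. They report only what shows in the picture. A call takes as long as a camera call.
- models.recognise(camera, query): "at" ([x, y, z] in m, in world coordinates, good to about 4 mm: the middle of the surface that is visible of it).
The state is a dict: "t": time; "qpos": joint angles; "qvel": joint speeds; "joint_torque": joint torques, N m; "tcp_pos": TCP position; "ee_rot": TCP orientation; "wrist_force": force on the tool from outside, world axes, zero at the start; "wrist_torque": the same for the moment, N m; "finger_gap": finger opening in m.
Only numpy, scipy, OpenCV 4.12 (cv2) and the standard library are available. Lean on these libraries where they do the work, as an engineer would, in place of code of your own. Each camera call takes 0.05 s, during which the arm holds its last target.

## Working session

There is one attempt and no reset: what is moved stays moved. The work goes in short steps, Python scripts to look and compute and a shell command to move; the robot and the scene stay as the last step left them, time stands still between calls to the robot, and variables do not carry over. Pictures are saved under pics/ and viewed, and the job is handed in when it is done.

```bash
ls; mkdir -p pics; python3 - <<'E'
from workcell import robot,cams,models
import cv2
for c in("top","side"):
    im=cams.snapshot(c); cv2.imwrite(f"pics/{c}0.png",im)
    for q in("lamp","cover","pack","hood","bay","power_bank"):
        r=models.recognise(c,q); print(c,q,[(round(d["confidence"],2),[round(v,4) for v in d["at"]]) for d in r[:2]])
    k=cams.calibration(c); print(k)
s=robot.read_state(); print(s)
E
```

```text
pics
top lamp [(0.66, [0.5563, 0.1513, 0.0417])]
top cover [(0.74, [0.5179, 0.0458, 0.0425])]
top pack [(0.7, [0.4619, -0.2141, 0.0252]), (0.33, [0.7065, -0.3453, 0.0278])]
top hood [(0.7, [0.5521, 0.149, 0.0398])]
top bay [(0.93, [0.5527, 0.1461, 0.0414]), (0.54, [0.4421, 0.4113, 0.0192])]
top power_bank [(0.92, [0.5934, -0.2298, 0.0156])]
{'camera_matrix': array([[424.89145963,   0.        , 320.14967794],
       [  0.        , 424.89145963, 203.50942952],
       [  0.        ,   0.        ,   1.        ]]), 'R': array([[ 0.02645236, -0.99964758, -0.00223335],
       [-0.99454784, -0.02609184, -0.1009644 ],
       [ 0.10087054,  0.00489192, -0.99488753]]), 't': array([0.01131023, 0.51623773, 1.21187352])}
side lamp [(0.78, [0.5377, 0.1097, 0.0406])]
side cover [(0.96, [0.5163, 0.0369, 0.046])]
side pack [(0.6, [0.4612, -0.222, 0.0233])]
side hood [(0.57, [0.5393, 0.1081, 0.037])]
side bay [(0.68, [0.5351, 0.1073, 0.0385])]
side power_bank [(0.68, [0.5939, -0.2378, 0.0161]), (0.43, [0.5343, 0.1062, 0.0368])]
{'camera_matrix': array([[376.87953215,   0.        , 318.55557095],
      
[... 262 characters left out ...]
0.48511202,  0.18162755,  0.93058132])}
{'t': 0.7, 'qpos': array([ 1.11641523e+00,  3.50701463e-01,  1.65180876e+00, -2.93114077e-05,
        1.13911356e+00, -8.46134698e-02]), 'qvel': array([-0.00085829,  0.00034368,  0.00044482,  0.00128889,  0.00137169,
        0.00135778]), 'joint_torque': array([-2.74157581e-03, -4.97157812e+01, -2.85449445e+01,  6.97875232e-02,
        2.20672670e-02,  3.43839440e-05]), 'tcp_pos': array([0.19874905, 0.51280981, 0.22962842]), 'ee_rot': array([ 5.77504167e-01,  3.08803889e+00, -5.82680793e-05]), 'wrist_force': array([-0.9672255 , -0.17687299, -0.34349196]), 'wrist_torque': array([-0.02927083,  0.02588238, -0.00839136]), 'finger_gap': 0.09296195572250493}
```

View pics/top0.png

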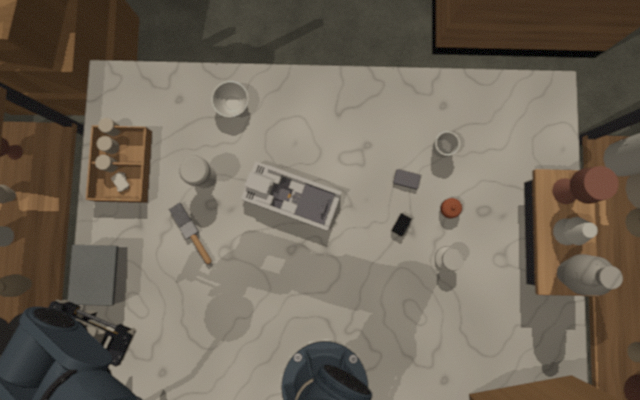

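View pics/side0.png

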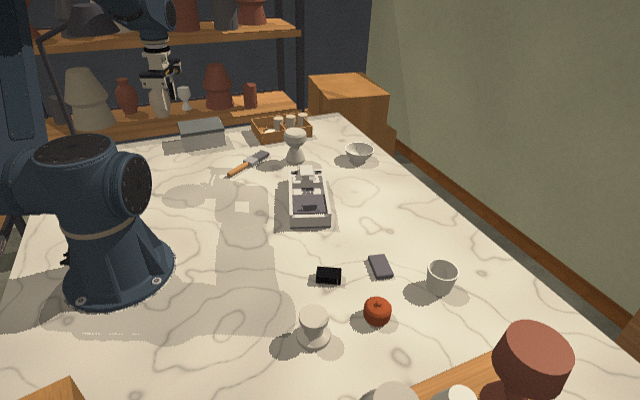

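```bash
python3 - <<'E'
import cv2
a=cv2.imread("pics/top0.png")
cv2.imwrite("pics/top0_lamp.png",cv2.resize(a[150:240,230:350],None,fx=6,fy=6,interpolation=cv2.INTER_CUBIC))
cv2.imwrite("pics/top0_pack.png",cv2.resize(a[160:250,380:480],None,fx=6,fy=6,interpolation=cv2.INTER_CUBIC))
b=cv2.imread("pics/side0.png")
cv2.imwrite("pics/side0_z.png",cv2.resize(b[150:300,270:410],None,fx=4,fy=4,interpolation=cv2.INTER_CUBIC))
E
```

```text
(no output)
```

View pics/top0_lamp.png

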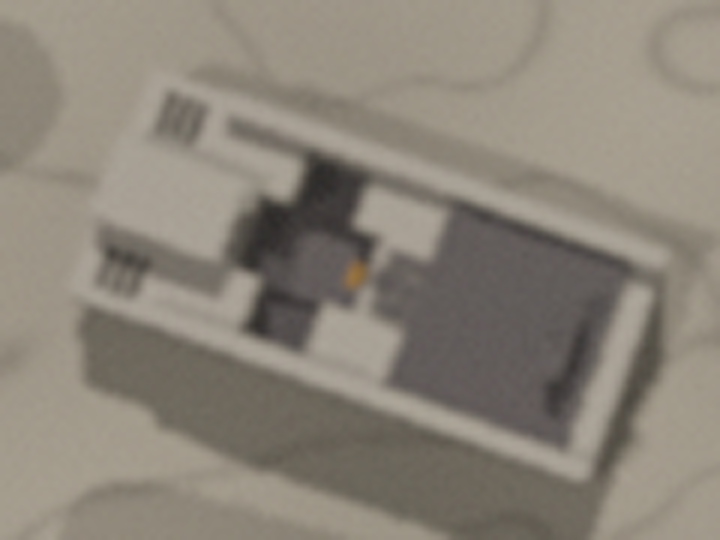

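View pics/top0_pack.png

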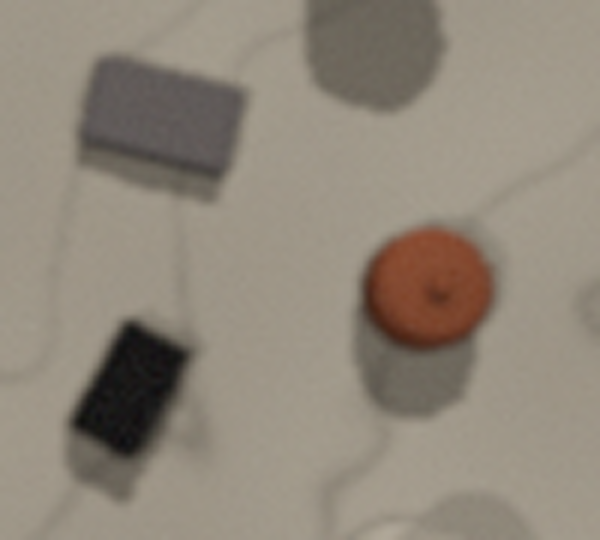

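View pics/side0_z.png

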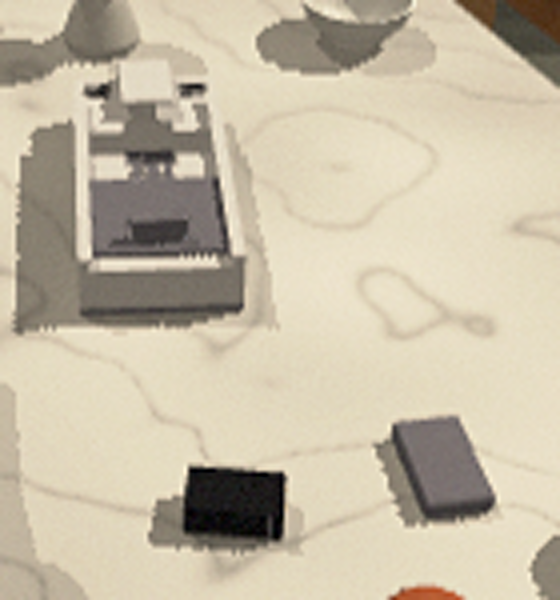

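```bash
cat > h.py <<'E'
import numpy as np,cv2
from workcell import cams
CAL={c:cams.calibration(c) for c in("top","side")}
def proj(c,X):
    k=CAL[c];X=np.atleast_2d(X)
    r,_=cv2.Rodrigues(k["R"])
    return cv2.projectPoints(X.astype(float),r,k["t"],k["camera_matrix"],None)[0][:,0]
def ray(c,uv,z):
    k=CAL[c];d=k["R"].T@np.linalg.inv(k["camera_matrix"])@np.array([uv[0],uv[1],1.]);o=-k["R"].T@k["t"]
    return o+d*(z-o[2])/d[2]
def fr(p,L):
    x,y,a=p;L=np.atleast_2d(L)/1000.
    R=np.array([[np.cos(a),-np.sin(a),0],[np.sin(a),np.cos(a),0],[0,0,1]])
    return L@R.T+[x,y,0]
def over(c,img,segs,x0,y0,x1,y1,f,out):
    im=cv2.resize(img[y0:y1,x0:x1],None,fx=f,fy=f,interpolation=cv2.INTER_CUBIC)
    for S in segs:
        q=proj(c,S);q=((q-[x0,y0])+.5)*f-.5
        cv2.polylines(im,[np.int32(np.round(q*8))],False,(0,0,255),1,cv2.LINE_AA,3)
    cv2.imwrite(out,im)
E
cat > fit.py <<'E'
from h import *
from scipy.optimize import least_squares
u=lambda a:(np.array(a)+.5)/6-.5
L=[((-156,-59,50),(668,255)),((-156,59,50),(585,480))]
# y-left: which side? x axis of lamp points image-left
obs=[((-156,59,50),(585,482)),((-156,-59,50),(668,258)),((110,-59,40),(152,75)),((110,59,40),(75,298)),
((-9,20,40),(320,308)),((-24,-20,40),(380,240))]
obs=obs[:5]
P=np.array([u(b)+[230,150] for a,b in obs])
M=[a for a,b in obs]
f=lambda p:(proj("top",fr(p,M))-P).ravel()
s=least_squares(f,[.55,.12,1.3]);print(s.x,f(s.x).reshape(-1,2).round(2))
obs=[((-30,-18,24),(190,350)),]
# pack corners top z=24
C=[(130,318),(190,352),(128,458),(72,422)]
for c in C: print(ray("top",u(c)+[380,160],.024).round(4))
np.save("lamp0.npy",s.x)
a=cv2.imread("pics/top0.png");b=cv2.imread("pics/side0.png")
p=s.x
def box(x0,x1,y0,y1,z): return [(x0,y0,z),(x1,y0,z),(x1,y1,z),(x0,y1,z),(x0,y0,z)]
segs=[fr(p,box(-156,110,-59,59,50)),fr(p,box(-24,40,-20,20,40)),fr(p,box(-9,25,-48,48,40)),fr(p,box(44,110,-21,21,57))]
over("top",a,segs,230,150,350,240,6,"pics/o1.png")
over("side",b,segs,270,150,350,240,6,"pics/o2.png")
E
python3 fit.py
```

```text
[0.54125064 0.13187817 1.25040807] [[ 0.23  0.85]
 [ 0.33 -0.6 ]
 [ 0.07 -0.46]
 [-1.59  0.27]
 [ 0.95 -0.11]]
[ 0.4956 -0.2118  0.024 ]
[ 0.4799 -0.241   0.024 ]
[ 0.4278 -0.2113  0.024 ]
[ 0.4445 -0.1842  0.024 ]
```

View pics/o1.png

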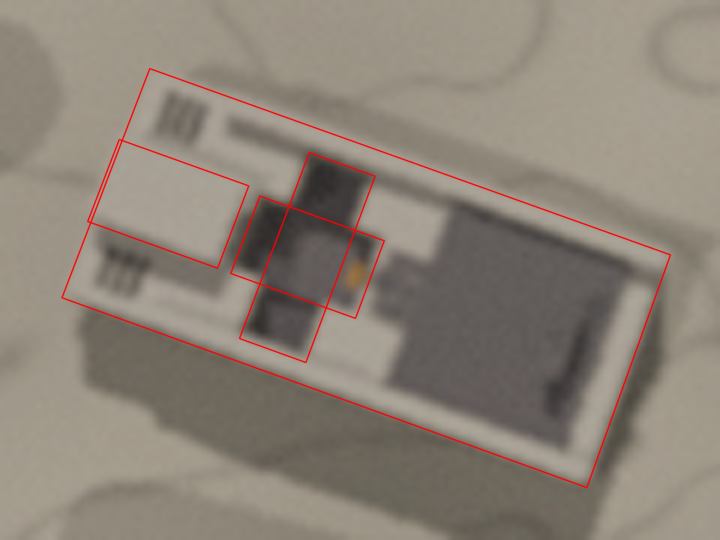

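View pics/o2.png

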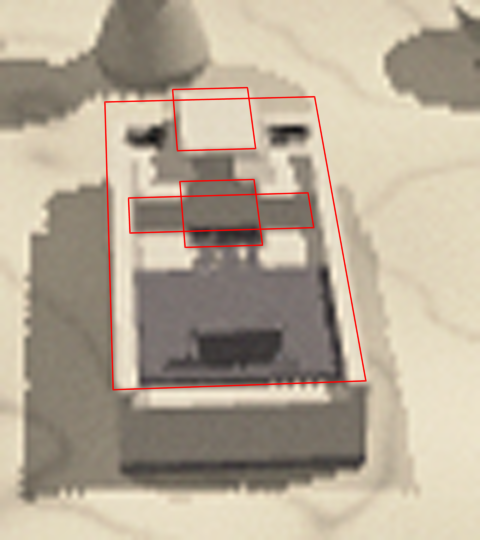

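```bash
cat > fit2.py <<'E'
from h import *
from scipy.optimize import minimize
from scipy.ndimage import map_coordinates
def E(img):
    g=cv2.GaussianBlur(cv2.cvtColor(img,cv2.COLOR_BGR2GRAY).astype(float),(0,0),.8)
    return np.hypot(cv2.Sobel(g,-1,1,0),cv2.Sobel(g,-1,0,1))**.5
def seg(a,b,n=60): return np.linspace(a,b,n)
ims={c:cv2.imread(f"pics/{c}0.png") for c in("top","side")}
G={c:E(ims[c]) for c in ims}
lines={"top":[seg((-150,-59,50),(105,-59,50)),seg((-150,59,50),(105,59,50)),seg((-9,-22,40),(-9,-46,40)),seg((-9,22,40),(-9,46,40)),seg((25,22,40),(25,46,40)),seg((25,-22,40),(25,-46,40)),
 seg((40,-18,40),(40,18,40),40),seg((44,-21,57),(44,21,57)),seg((110,-55,50),(110,-25,50),30),seg((-156,-50,40),(-156,50,40))],
"side":[seg((-150,-59,50),(105,-59,50)),seg((-150,59,50),(105,59,50)),seg((-9,-22,40),(-9,-46,40)),seg((-9,22,40),(-9,46,40)),seg((25,22,40),(25,46,40)),seg((25,-22,40),(25,-46,40)),seg((-156,-50,40),(-156,50,40)),seg((44,-21,57),(44,21,57))]}
def cost(q,cs):
    s=0
    p=(q[0]/1000,q[1]/1000,q[2])
    for c in cs:
        for L in lines[c]:
            w=proj(c,fr(p,L)); s-=map_coordinates(G[c],[w[:,1],w[:,0]],order=1).mean()
    return s
p0=np.load("lamp0.npy")
def opt(cs):
    best=None
    for dx in(-4,0,4):
        for dy in(-4,0,4):
            for da in(-.02,0,.02):
                q=np.array([p0[0]*1000+dx,p0[1]*1000+dy,p0[2]+da])
                simp=np.vstack([q,q+[3,0,0],q+[0,3,0],q+[0,0,.02]])
                r=minimize(cost,q,(cs,),method="Nelder-Mead",options=dict(initial_simplex=simp))
                if best is None or r.fun<best.fun:best=r
    return best
for cs in(["top"],["side"],["top","side"]):
    r=opt(cs);print(cs,r.x.round(4),r.fun)
p=(r.x[0]/1000,r.x[1]/1000,r.x[2]);np.save("lamp.npy",p)
over("top",ims["top"],[fr(p,L) for L in lines["top"]],230,150,350,240,6,"pics/o3.png")
over("side",ims["side"],[fr(p,L) for L in lines["side"]],270,150,350,240,6,"pics/o4.png")
# pack
pl={"top":[seg((-30,-18,24),(30,-18,24)),seg((-30,18,24),(30,18,24)),seg((-30,-18,24),(-30,18,24)),seg((30,-18,24),(30,18,24))]}
pl["side"]=pl["top"]
lines=pl
p0=np.array([.462,-.213,-.51+0])
p0[2]=np.arctan2(-.2118+.1842,.4956-.4445)
for cs in(["top"],["side"],["top","side"]):
    r=opt(cs);print("pack",cs,r.x.round(4),r.fun)
p=(r.x[0]/1000,r.x[1]/1000,r.x[2]);np.save("pack.npy",p)
over("top",ims["top"],[fr(p,L) for L in pl["top"]],380,160,480,250,6,"pics/o5.png")
over("side",ims["side"],[fr(p,L) for L in pl["top"]],290,250,370,300,8,"pics/o6.png")
E
python3 fit2.py; python3 -c "
import cv2,numpy as np
a=[cv2.imread(f'pics/o{i}.png') for i in(5,6)]
h=max(x.shape[0] for x in a);cv2.imwrite('pics/o56.png',cv2.resize(np.hstack([cv2.copyMakeBorder(x,0,h-x.shape[0],0,0,0) for x in a]),(0,0),fx=.63,fy=.63))"
```

```text
['top'] [543.3031 131.923    1.249 ] -115.07313656276796
['side'] [540.943  129.2784   1.2638] -116.03441986144288
['top', 'side'] [542.7738 131.0502   1.2498] -227.40959371561468
pack ['top'] [ 460.943  -212.3812   -0.4893] -59.814176677057446
pack ['side'] [ 460.4062 -216.7978   -0.4806] -75.59866577444603
pack ['top', 'side'] [ 460.9734 -215.3793   -0.4749] -130.66851413485037
```

View pics/o3.png

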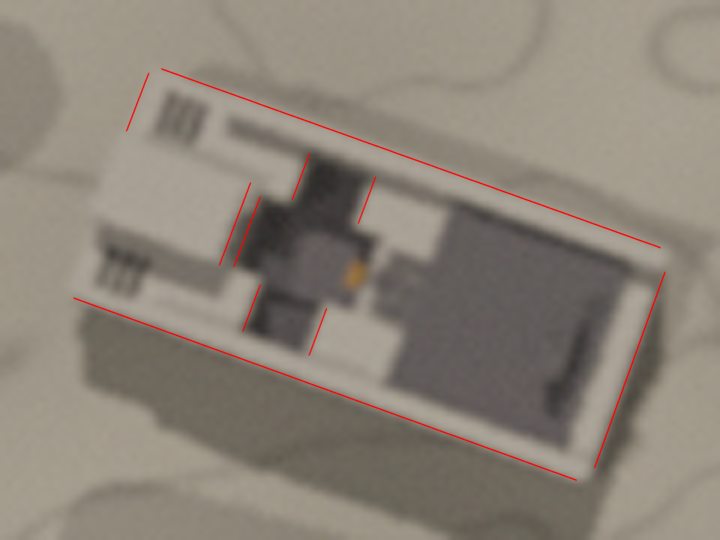

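View pics/o4.png

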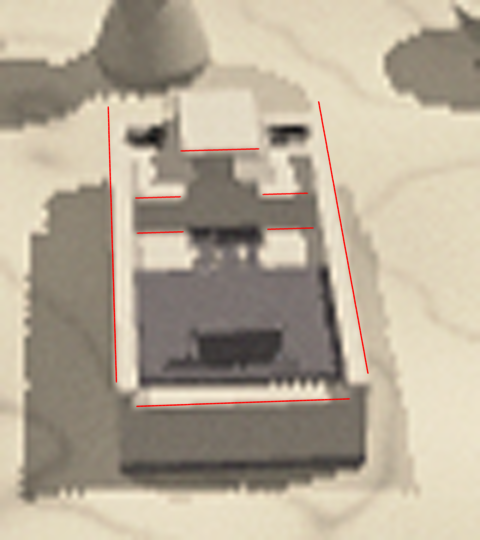

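View pics/o56.png

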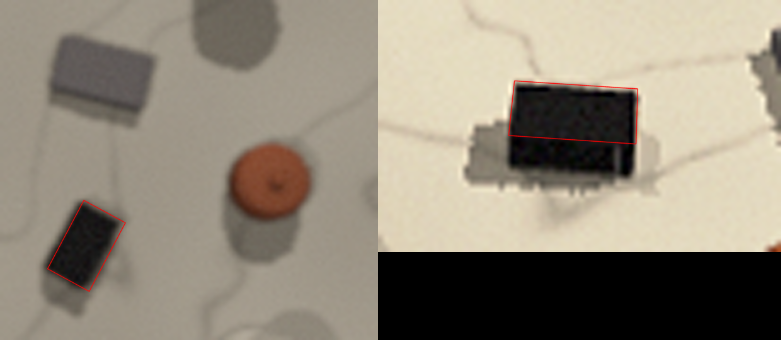

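```bash
cat > plan.py <<'E'
import sys,numpy as np
from scipy.spatial.transform import Rotation as Ro
from workcell import robot
s=robot.read_state();R=Ro.from_rotvec(s["ee_rot"]).as_matrix();p=np.array(s["tcp_pos"])
print("t",round(s["t"],2),"tcp",p.round(4),"yaw_y",np.arctan2(R[1,1],R[0,1]).round(4),"zaxis",R[:,2].round(4),"F",np.round(s["wrist_force"],2),"gap",round(s["finger_gap"],4),"q6",s["qpos"][5].round(2))
if len(sys.argv)>1:
    x,y,z,a=map(float,sys.argv[1:5]);a0=np.arctan2(R[1,1],R[0,1])
    d=(a-a0+np.pi/2)%np.pi-np.pi/2
    print("shift(norm)",(R.T@(np.array([x,y,z])-p)/.8).round(4),"mm",(R.T@(np.array([x,y,z])-p)*1000).round(1),"az(norm)",(-d/np.pi).round(4))
    print("residual tilt (tool rotvec/pi)",(Ro.from_matrix(R.T@(Ro.from_euler('z',a0+d)*Ro.from_euler('xz',[np.pi,np.pi/2]) ).as_matrix()).as_rotvec()/np.pi).round(4))
E
python3 plan.py .461 -.2145 .15 1.09
python3 - <<'E'
from workcell import cams,models
cams.snapshot("top");cams.snapshot("side")
for c in("top","side"):
  for q in("goblet","stone_pot","candle_holder","tealight_cup"):
    print(c,q,[(round(d["confidence"],2),[round(v,3) for v in d["at"]]) for d in models.recognise(c,q)[:2]])
E
```

```text
t 0.7 tcp [0.1987 0.5128 0.2296] yaw_y 1.201 zaxis [ 0. -0. -1.] F [-0.97 -0.18 -0.34] gap 0.093 q6 -0.08
shift(norm) [-0.6342 -0.7292  0.0996] mm [-507.4 -583.4   79.7] az(norm) 0.0353
residual tilt (tool rotvec/pi) [-0.      0.      0.0353]
top goblet [(0.9, [0.587, 0.365, 0.12])]
top stone_pot [(0.74, [0.513, -0.352, 0.039])]
top candle_holder [(0.87, [0.371, -0.338, 0.064]), (0.5, [0.46, -0.214, 0.027])]
top tealight_cup [(0.97, [0.706, -0.345, 0.028])]
side goblet [(0.55, [0.581, 0.352, 0.087])]
side stone_pot [(0.76, [0.511, -0.366, 0.04]), (0.64, [0.538, 0.112, 0.04])]
side candle_holder [(0.88, [0.357, -0.364, 0.059]), (0.56, [0.58, 0.352, 0.088])]
side tealight_cup [(0.89, [0.7, -0.339, 0.041])]
```

```bash
python3 -m creep '[{"tx":-0.03,"ty":-0.035,"jaw":0.2},{"tx":-0.05,"ty":-0.057,"jaw":0.2},{"tx":-0.05,"ty":-0.057,"jaw":0.2},{"tx":-0.05,"ty":-0.057,"jaw":0.2},{"tx":-0.05,"ty":-0.057,"jaw":0.2},{"tx":-0.05,"ty":-0.057,"jaw":0.2},{"tx":-0.05,"ty":-0.057,"jaw":0.2},{"tx":-0.05,"ty":-0.057,"jaw":0.2},{"tx":-0.05,"ty":-0.057,"jaw":0.2},{"tx":-0.05,"ty":-0.057,"jaw":0.2},{"tx":-0.05,"ty":-0.057,"jaw":0.2},{"az":0.0353,"jaw":0.2}]' 20; python3 plan.py .461 -.2145 .1 1.09
```

```text
t 1.2 tcp [0.1987 0.5128 0.2296] yaw_y 1.201 zaxis [-0. -0. -1.] F [ 0.22 -0.35 -0.1 ] gap 0.093 q6 -0.08
shift(norm) [-0.6343 -0.7292  0.1621] mm [-507.4 -583.3  129.7] az(norm) 0.0353
residual tilt (tool rotvec/pi) [-0.     -0.      0.0353]$[0]: bad value
```

```bash
python3 -m creep '[{"tx":-0.03,"ty":-0.035,"tz":0,"ax":0,"ay":0,"az":0,"jaw":0.2},{"tx":-0.05,"ty":-0.057,"tz":0,"ax":0,"ay":0,"az":0,"jaw":0.2},{"tx":-0.05,"ty":-0.057,"tz":0,"ax":0,"ay":0,"az":0,"jaw":0.2},{"tx":-0.05,"ty":-0.057,"tz":0,"ax":0,"ay":0,"az":0,"jaw":0.2},{"tx":-0.05,"ty":-0.057,"tz":0,"ax":0,"ay":0,"az":0,"jaw":0.2}]' 20; python3 plan.py .461 -.2145 .1 1.09
```

```text
t: 1.82
tcp_pos: [0.2946, 0.2485, 0.2298]
ee_rot: [0.577, 3.088, 0.001]
wrist_force: [0.7, -0.1, -0.5]
finger_gap: 0.0742
t 1.82 tcp [0.2946 0.2485 0.2298] yaw_y 1.2015 zaxis [ 8.e-04  4.e-04 -1.e+00] F [ 0.75 -0.08 -0.53] gap 0.0742 q6 -0.62
shift(norm) [-0.4027 -0.4647  0.1623] mm [-322.2 -371.8  129.8] az(norm) 0.0355
residual tilt (tool rotvec/pi) [0.0002 0.0002 0.0355]
```

```bash
python3 -m creep '[{"tx":-0.05,"ty":-0.057,"tz":0,"ax":0,"ay":0,"az":0,"jaw":0.2},{"tx":-0.05,"ty":-0.057,"tz":0,"ax":0,"ay":0,"az":0,"jaw":0.2},{"tx":-0.05,"ty":-0.057,"tz":0,"ax":0,"ay":0,"az":0,"jaw":0.2},{"tx":-0.05,"ty":-0.057,"tz":0,"ax":0,"ay":0,"az":0,"jaw":0.2},{"tx":-0.05,"ty":-0.057,"tz":0,"ax":0,"ay":0,"az":0,"jaw":0.2},{"tx":-0.05,"ty":-0.057,"tz":0,"ax":0,"ay":0,"az":0,"jaw":0.2},{"tx":-0.04,"ty":-0.05,"tz":0,"ax":0,"ay":0,"az":0,"jaw":0.2},{"tx":0,"ty":0,"tz":0.06,"ax":0,"ay":0,"az":0.0355,"jaw":0.2},{"tx":0,"ty":0,"tz":0.06,"ax":0,"ay":0,"az":0,"jaw":0.2},{"tx":0,"ty":0,"tz":0,"ax":0,"ay":0,"az":0,"jaw":0.2}]' 20; python3 plan.py .461 -.2145 .1 1.09
```

```text
t: 3.08
tcp_pos: [0.433, -0.14, 0.1317]
ee_rot: [-0.748, -3.046, -0.002]
wrist_force: [-0.0, -0.3, 0.3]
finger_gap: 0.074
t 3.08 tcp [ 0.433  -0.14    0.1317] yaw_y 1.0893 zaxis [-0.0053  0.0023 -1.    ] F [-0.04 -0.26  0.28] gap 0.074 q6 -1.5
shift(norm) [-0.0744 -0.0663  0.0392] mm [-59.5 -53.   31.3] az(norm) -0.0002
residual tilt (tool rotvec/pi) [-0.0001 -0.0018 -0.0002]
```

```bash
python3 -m creep '[{"tx":-0.037,"ty":-0.033,"tz":0,"ax":0,"ay":0,"az":0,"jaw":0.2},{"tx":-0.037,"ty":-0.033,"tz":0,"ax":0,"ay":0,"az":0,"jaw":0.2},{"tx":0,"ty":0,"tz":0.039,"ax":0,"ay":0,"az":0,"jaw":0.2},{"tx":0,"ty":0,"tz":0,"ax":0,"ay":0,"az":0,"jaw":0.2}]' 20; python3 plan.py .461 -.2145 .1 1.09
cat > look.py <<'E'
import sys
from h import *
n,c,x0,y0,x1,y1,f=sys.argv[1],sys.argv[2],*map(int,sys.argv[3:8])
im=cams.snapshot(c);cv2.imwrite(f"pics/{n}_full.png",im)
cv2.imwrite(f"pics/{n}.png",cv2.resize(im[y0:y1,x0:x1],None,fx=f,fy=f,interpolation=cv2.INTER_CUBIC))
E
python3 look.py g1 side 260 190 420 310 5;python3 look.py g2 top 340 160 480 260 5
```

```text
t: 3.58
tcp_pos: [0.4624, -0.2147, 0.103]
ee_rot: [-0.749, -3.05, -0.001]
wrist_force: [0.2, 0.3, 0.2]
finger_gap: 0.0742
t 3.58 tcp [ 0.4624 -0.2147  0.103 ] yaw_y 1.0894 zaxis [-1.2e-03  7.0e-04 -1.0e+00] F [0.22 0.35 0.19] gap 0.0742 q6 -1.62
shift(norm) [ 0.0017 -0.0006  0.0037] mm [ 1.3 -0.5  3. ] az(norm) -0.0002
residual tilt (tool rotvec/pi) [ 0.     -0.0004 -0.0002]
```

View pics/g1.png

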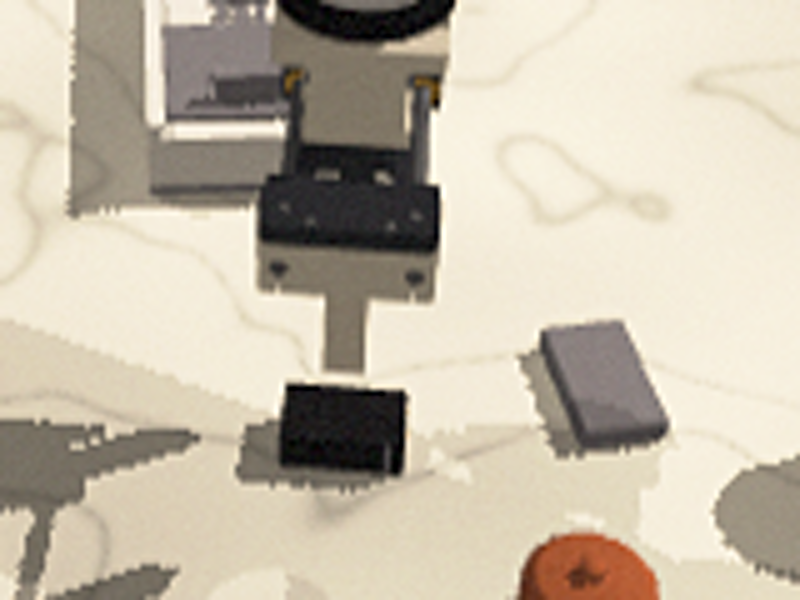

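View pics/g2.png

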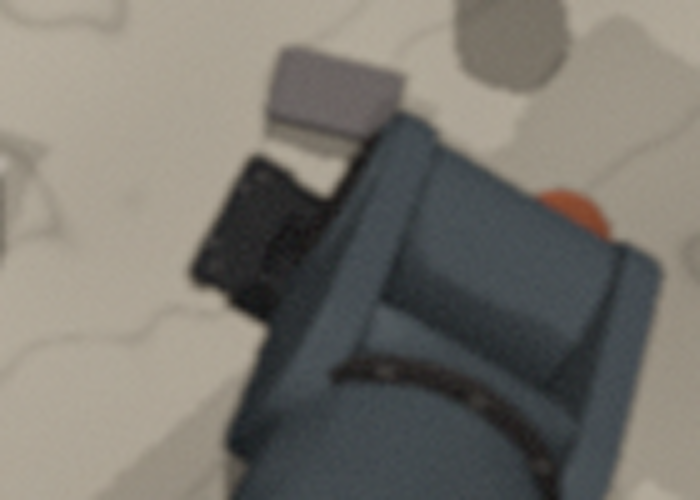

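```bash
python3 - <<'E'
from h import *
p=np.array([.4624,-.2147,.092]);a=1.0894;Y=np.array([np.cos(a),np.sin(a),0]);X=np.array([Y[1],-Y[0],0])
for g in(.037,.0455,.0545):
  for sgn in(-1,1):
    q=proj("side",[p+sgn*Y*g-X*.0075,p+sgn*Y*g+X*.0075]);print(g,sgn,((q-[260,190]+.5)*5).round(1))
pk=np.load("pack.npy")
for w in(pk,(.461,-.2124,-.489),(.4604,-.2168,-.4806)):
  print(((proj("side",fr(w,[(-30,-18,24),(30,-18,24),(30,18,24),(-30,18,24)]))-[260,190]+.5)*5).round(1).tolist())
E
```

```text
0.037 -1 [[330.6 360.1]
 [364.2 362.4]]
0.037 1 [[340.3 250.9]
 [371.6 252.9]]
0.0455 -1 [[329.4 373.7]
 [363.3 376. ]]
0.0455 1 [[341.3 239.2]
 [372.4 241.3]]
0.0545 -1 [[328.1 388.3]
 [362.3 390.7]]
0.0545 1 [[342.4 227.1]
 [373.2 229.2]]
[[279.6, 434.4], [406.0, 442.8], [407.7, 388.2], [285.4, 380.2]]
[[276.8, 429.4], [402.7, 439.1], [405.6, 384.8], [283.7, 375.6]]
[[279.5, 436.5], [406.0, 445.5], [408.1, 390.7], [285.7, 382.2]]
```

```bash
python3 -m creep '[{"tx":0.001,"ty":-0.0006,"tz":0.03,"ax":0,"ay":0,"az":0,"jaw":0.2},{"tx":0,"ty":0,"tz":0.035,"ax":0,"ay":0,"az":0,"jaw":0.2},{"tx":0,"ty":0,"tz":0.03,"ax":0,"ay":0,"az":0,"jaw":0.2},{"tx":0,"ty":0,"tz":0,"ax":0,"ay":0,"az":0,"jaw":0.2},{"tx":0,"ty":0,"tz":0,"ax":0,"ay":0,"az":0,"jaw":0.2}]' 20; python3 plan.py .461 -.2145 .016 1.09
```

```text
t: 4.3
tcp_pos: [0.4625, -0.2151, 0.0281]
ee_rot: [0.748, 3.049, -0.001]
wrist_force: [0.3, -0.6, -0.4]
finger_gap: 0.0745
t 4.3 tcp [ 0.4625 -0.2151  0.0281] yaw_y 1.0899 zaxis [ 0.0017 -0.001  -1.    ] F [ 0.26 -0.59 -0.42] gap 0.0745 q6 -1.62
shift(norm) [ 0.002  -0.0002  0.0151] mm [ 1.6 -0.2 12.1] az(norm) -0.0
residual tilt (tool rotvec/pi) [-0.      0.0006 -0.    ]
```

```bash
python3 -m creep '[{"tx":0.0014,"ty":0,"tz":0.015,"ax":0,"ay":0,"az":0,"jaw":0.2},{"tx":0,"ty":0,"tz":0,"ax":0,"ay":0,"az":0,"jaw":0.4},{"tx":0,"ty":0,"tz":0,"ax":0,"ay":0,"az":0,"jaw":0.8},{"tx":0,"ty":0,"tz":0,"ax":0,"ay":0,"az":0,"jaw":0.8},{"tx":0,"ty":0,"tz":0,"ax":0,"ay":0,"az":0,"jaw":0.8},{"tx":0,"ty":0,"tz":0,"ax":0,"ay":0,"az":0,"jaw":0.8}]' 20; python3 plan.py .461 -.2145 .016 1.09
```

```text
t: 5.05
tcp_pos: [0.4607, -0.2144, 0.0146]
ee_rot: [0.749, 3.051, -0.0]
wrist_force: [-0.2, -0.2, 0.9]
finger_gap: 0.0361
t 5.05 tcp [ 0.4607 -0.2144  0.0146] yaw_y 1.0894 zaxis [ 2.e-04 -1.e-04 -1.e+00] F [-0.2  -0.16  0.88] gap 0.0361 q6 -1.62
shift(norm) [-0.0004 -0.     -0.0018] mm [-0.3 -0.  -1.4] az(norm) -0.0002
residual tilt (tool rotvec/pi) [ 0.      0.0001 -0.0002]
```

```bash
python3 -m creep '[{"tx":0,"ty":0,"tz":-0.01,"ax":0,"ay":0,"az":0,"jaw":0.8},{"tx":0,"ty":0,"tz":-0.04,"ax":0,"ay":0,"az":0,"jaw":0.8},{"tx":0,"ty":0,"tz":-0.06,"ax":0,"ay":0,"az":0,"jaw":0.8},{"tx":0,"ty":0,"tz":-0.06,"ax":0,"ay":0,"az":0,"jaw":0.8},{"tx":0,"ty":0,"tz":0,"ax":0,"ay":0,"az":0.056,"jaw":0.8},{"tx":0,"ty":0,"tz":0,"ax":0,"ay":0,"az":0.056,"jaw":0.8},{"tx":0,"ty":0,"tz":0,"ax":0,"ay":0,"az":0.056,"jaw":0.8},{"tx":0,"ty":0,"tz":0,"ax":0,"ay":0,"az":0.056,"jaw":0.8},{"tx":0,"ty":0,"tz":0,"ax":0,"ay":0,"az":0.056,"jaw":0.8},{"tx":0,"ty":0,"tz":0,"ax":0,"ay":0,"az":0.056,"jaw":0.8},{"tx":0,"ty":0,"tz":0,"ax":0,"ay":0,"az":0.056,"jaw":0.8},{"tx":0,"ty":0,"tz":0,"ax":0,"ay":0,"az":0.056,"jaw":0.8}]' 20; python3 plan.py .5446 .138 .14 2.823
```

```text
t: 6.55
tcp_pos: [0.4605, -0.2142, 0.1508]
ee_rot: [-2.55, -1.834, 0.0]
wrist_force: [-0.3, 0.2, -1.1]
finger_gap: 0.0356
t 6.55 tcp [ 0.4605 -0.2142  0.1508] yaw_y -0.3238 zaxis [-1.e-04 -0.e+00 -1.e+00] F [-0.3   0.22 -1.06] gap 0.0356 q6 -0.2
shift(norm) [ 0.4509 -0.0404  0.0135] mm [360.7 -32.3  10.8] az(norm) -0.0016
residual tilt (tool rotvec/pi) [-0.      0.     -0.0016]
```

```bash
python3 -m creep '[{"tx":0.03,"ty":-0.003,"tz":0,"ax":0,"ay":0,"az":0,"jaw":0.8},{"tx":0.06,"ty":-0.006,"tz":0,"ax":0,"ay":0,"az":0,"jaw":0.8},{"tx":0.06,"ty":-0.006,"tz":0,"ax":0,"ay":0,"az":0,"jaw":0.8},{"tx":0.06,"ty":-0.006,"tz":0,"ax":0,"ay":0,"az":0,"jaw":0.8},{"tx":0.06,"ty":-0.006,"tz":0,"ax":0,"ay":0,"az":0,"jaw":0.8},{"tx":0.06,"ty":-0.006,"tz":0,"ax":0,"ay":0,"az":0,"jaw":0.8},{"tx":0.06,"ty":-0.006,"tz":0,"ax":0,"ay":0,"az":0,"jaw":0.8},{"tx":0.06,"ty":-0.001,"tz":0,"ax":0,"ay":0,"az":-0.0016,"jaw":0.8},{"tx":0,"ty":0,"tz":0,"ax":0,"ay":0,"az":0,"jaw":0.8},{"tx":0,"ty":0,"tz":0,"ax":0,"ay":0,"az":0,"jaw":0.8}]' 20; python3 plan.py .5446 .138 .08 2.823;python3 look.py g3 side 250 110 410 230 5;python3 look.py g4 top 220 140 360 250 5
```

```text
t: 7.8
tcp_pos: [0.5424, 0.1372, 0.1505]
ee_rot: [-2.54, -1.848, 0.001]
wrist_force: [0.6, -1.2, -1.3]
finger_gap: 0.0363
t 7.8 tcp [0.5424 0.1372 0.1505] yaw_y -0.3127 zaxis [-6.e-04 -3.e-04 -1.e+00] F [ 0.57 -1.2  -1.33] gap 0.0363 q6 0.48
shift(norm) [0.0018 0.0024 0.0881] mm [ 1.4  1.9 70.5] az(norm) 0.0019
residual tilt (tool rotvec/pi) [-0.0002  0.0002  0.0019]
```

View pics/g3.png

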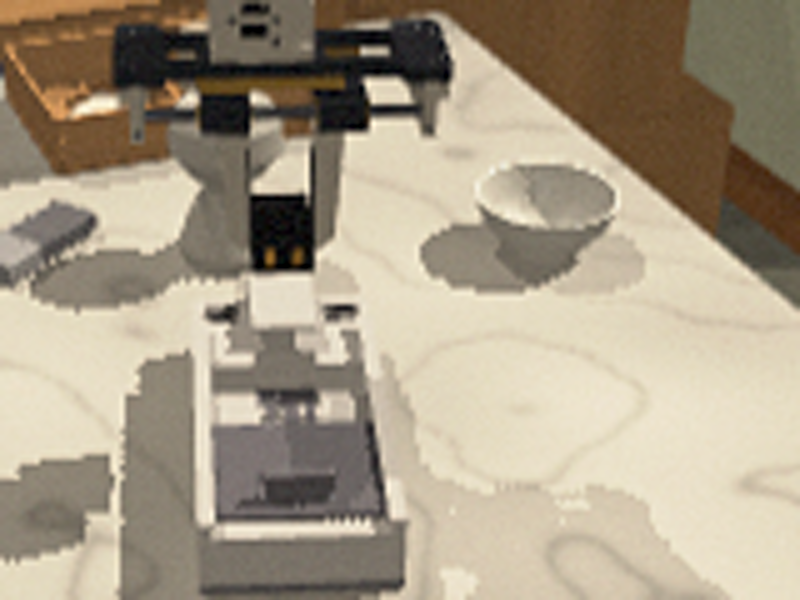

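View pics/g4.png

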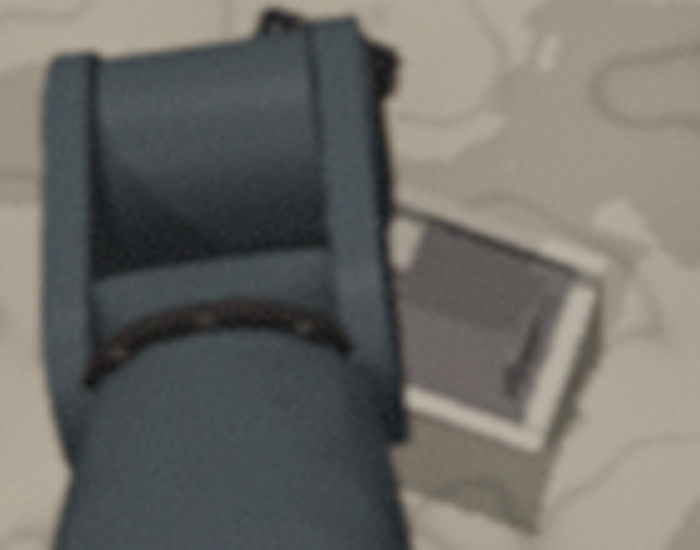

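```bash
python3 - <<'E'
from h import *
t=(.5424,.1372,-.3127-np.pi/2+np.pi)
P=[(-30,18,136),(-30,-18,136),(-30,-18,160),(-30,18,160)]
print(((proj("side",fr(t,P))-[250,110]+.5)*5).round(1).tolist())
im=cv2.imread("pics/g3_full.png")
segs=[fr(t,P+P[:1])]
for n,q in(("A",(.54277,.13105,1.2498)),("B",(.54094,.12928,1.2638))):
    S=[fr(q,L) for L in([(-150,-59,50),(105,-59,50)],[(-150,59,50),(105,59,50)],[(-24,-20,40),(40,-20,40),(40,20,40),(-24,20,40),(-24,-20,40)],[(-9,-48,40),(25,-48,40),(25,48,40),(-9,48,40),(-9,-48,40)],[(-156,-59,0),(-156,59,0)],[(44,21,57),(44,-21,57)])]
    over("side",im,segs+S,280,150,340,235,7,f"pics/c{n}.png")
a=[cv2.imread(f"pics/c{n}.png") for n in"AB"];cv2.imwrite("pics/cAB.png",cv2.resize(np.hstack(a),(0,0),fx=.95,fy=.95))
E
```

```text
[[255.7, 271.3], [316.6, 269.6], [317.0, 233.7], [255.4, 235.3]]
```

View pics/cAB.png

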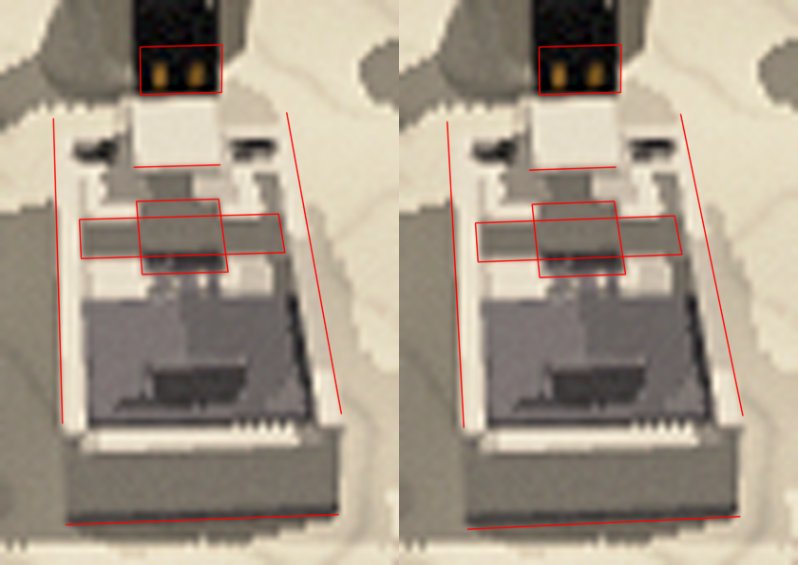

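```bash
python3 -m creep '[{"tx":0.0025,"ty":0.004,"tz":0.03,"ax":0,"ay":0,"az":0.0019,"jaw":0.8},{"tx":0,"ty":0,"tz":0.04,"ax":0,"ay":0,"az":0,"jaw":0.8},{"tx":0,"ty":0,"tz":0.032,"ax":0,"ay":0,"az":0,"jaw":0.8},{"tx":0,"ty":0,"tz":0,"ax":0,"ay":0,"az":0,"jaw":0.8},{"tx":0,"ty":0,"tz":0,"ax":0,"ay":0,"az":0,"jaw":0.8}]' 20; python3 plan.py .5453 .1386 .0666 2.8206;python3 look.py g5 side 280 140 350 230 8;python3 look.py g6 top 220 140 360 250 5
```

```text
t: 8.52
tcp_pos: [0.547, 0.1381, 0.0699]
ee_rot: [2.546, 1.839, 0.002]
wrist_force: [0.2, 0.4, -0.8]
finger_gap: 0.0354
t 8.53 tcp [0.547  0.1381 0.0699] yaw_y -0.3197 zaxis [ 1.2e-03  2.0e-04 -1.0e+00] F [ 0.23  0.37 -0.83] gap 0.0354 q6 0.48
shift(norm) [-0.0001 -0.0022  0.0042] mm [-0.1 -1.8  3.3] az(norm) 0.0004
residual tilt (tool rotvec/pi) [ 0.0003 -0.0002  0.0004]
```

View pics/g5.png

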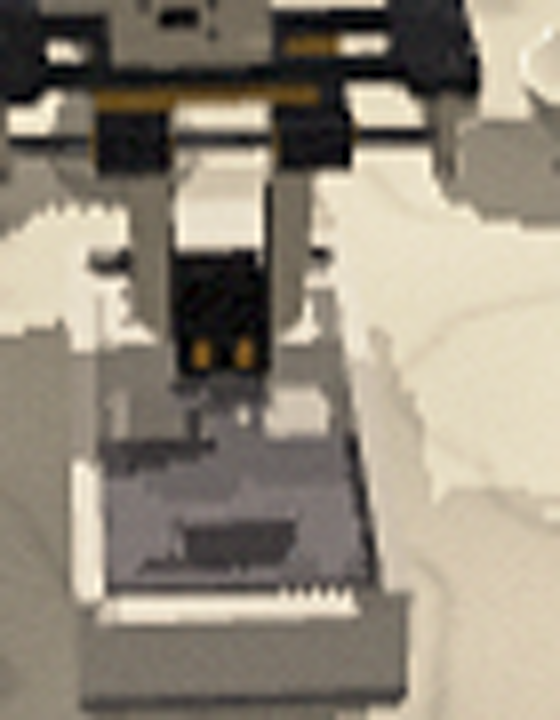

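View pics/g6.png

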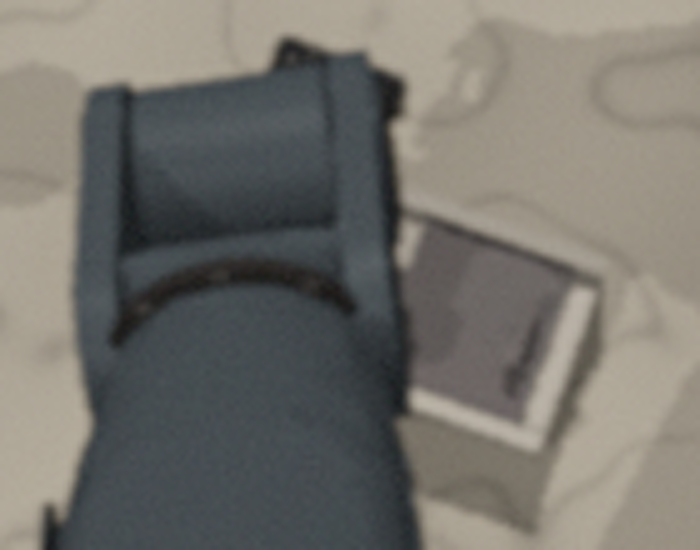

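```bash
python3 - <<'E'
from h import *
a=cv2.cvtColor(cv2.imread("pics/side0.png"),cv2.COLOR_BGR2GRAY);b=cv2.cvtColor(cv2.imread("pics/g5_full.png"),cv2.COLOR_BGR2GRAY)
print("bay cols 296..318")
for r in range(174,196): print(r,a[r,282:326])
print("pack")
for r in range(178,190): print(r,b[r,298:318])
A=(.54277,.13105,1.2498)
print(proj("side",fr(A,[(-24,20,40),(-24,-20,40),(40,20,40),(40,-20,40),(-9,48,40),(-9,-48,40),(44,21,57),(44,-21,57)])).round(2).tolist())
t=(.547,.1381,-.3197+np.pi/2)
print(proj("side",fr(t,[(-30,18,55.3),(-30,-18,55.3),(-30,18,40),(-30,-18,40)])).round(2).tolist())
E
```

```text
bay cols 296..318
174 [210 213 211 211 212 212 215 219 223 195 146 134 135 137  78 119 137 135
 185 215 215 214 206 208 209 206 203 209 204 205 207 199 187 164 161 164
 196 196 191 220 219 219 217 217]
175 [211 211 211 213 213 211 212 218 220 223 226 225 230 210 144 139 140 137
 153 176 174 176 151 148 150 146 146 159 156 157 155 188 190 226 224 225
 203 201 200 201 221 217 217 216]
176 [209 208 211 211 210 211 215 220 220 216 209 220 223 137 137 137 140 136
 130 124 107 104 104 105 107 105 103 165 163 162 162 170 186 219 223 223
 135 133 133 143 220 220 215 216]
177 [208 210 213 211 210 210 213 215 219 212 183 218 222 174 135 137 139 140
 138 139 102 103 106 108 112 112 102 191 190 193 185 187 188 210 217 223
 171 136 135 125 212 221 218 214]
178 [208 209 212 212 211 213 217 220 216 211 183 218 221 228 140 139 136 139
 140 143 121 110 106 104 109 109  98 194 192 188 191 187 185 182 219 220
 227 136 136 136 185 219 220 216]
179 [215 211 216 214 217 187 217 221 218 215 185 221 220 201 135 133 135 135
 136 138 131 108 108 107 109 107 100 169 181 181 176 192 186 186 219 219
 224 138 138
[... 3531 characters left out ...]
38  15   1  57  96  57  16  41 120 117
 115 113]
185 [114 119 116 124  26  15  60  83  31  10   1  42  81  45  11  28 117 119
 116 117]
186 [119 117 118 123  47  11  20  19  37  37  46  36  29  25  24  61 122 113
 114 115]
187 [118 118 119 104  67  49  45  44  66  66  67  65  54  60  45  98 124 123
 124 117]
188 [112 115 114  75  50  55  54  75  59  61  63  57  59  65  56 111 151 159
 158 158]
189 [115 111 113 105  77  77  77 100  68  53  62  59  62  54  61  99 175 198
 199 196]
[[300.89, 190.77], [313.79, 190.38], [300.02, 179.79], [312.37, 179.45], [291.71, 188.37], [322.34, 187.47], [299.61, 174.65], [312.65, 174.31]]
[[302.07, 186.23], [313.75, 185.89], [302.1, 190.38], [313.69, 190.02]]
```

```bash
python3 -m creep '[{"tx":0,"ty":-0.0012,"tz":0.008,"ax":0.0003,"ay":0,"az":0.0,"jaw":0.8},{"tx":0,"ty":0,"tz":0.008,"ax":0,"ay":0,"az":0,"jaw":0.8},{"tx":0,"ty":0,"tz":0.004,"ax":0,"ay":0,"az":0,"jaw":0.8},{"tx":0,"ty":0,"tz":0,"ax":0,"ay":0,"az":0,"jaw":0.8},{"tx":0,"ty":0,"tz":0,"ax":0,"ay":0,"az":0,"jaw":0.8}]' 20; python3 plan.py .5453 .1386 .0266 2.8206
```

```text
t: 9.25
tcp_pos: [0.5456, 0.1389, 0.0528]
ee_rot: [-2.545, -1.84, 0.001]
wrist_force: [1.2, 1.0, -0.8]
finger_gap: 0.036
t 9.25 tcp [0.5456 0.1389 0.0528] yaw_y -0.3188 zaxis [-7.e-04  3.e-04 -1.e+00] F [ 1.24  1.   -0.78] gap 0.036 q6 0.48
shift(norm) [-0.0005 -0.0003  0.0327] mm [-0.4 -0.2 26.2] az(norm) 0.0007
residual tilt (tool rotvec/pi) [-0.0002 -0.      0.0007]
```

```bash
python3 -m creep '[{"tx":0,"ty":0.0006,"tz":0.004,"ax":0,"ay":0,"az":0.0007,"jaw":0.8},{"tx":0,"ty":0,"tz":0.004,"ax":0,"ay":0,"az":0,"jaw":0.8},{"tx":0,"ty":0,"tz":0.003,"ax":0,"ay":0,"az":0,"jaw":0.8},{"tx":0,"ty":0,"tz":0,"ax":0,"ay":0,"az":0,"jaw":0.8}]' 20; python3 plan.py .5453 .1386 .0266 2.8206
```

```text
t: 9.75
tcp_pos: [0.5462, 0.1391, 0.0442]
ee_rot: [-2.547, -1.837, -0.0]
wrist_force: [-0.2, 4.2, 3.2]
finger_gap: 0.0359
t 9.75 tcp [0.5462 0.1391 0.0442] yaw_y -0.3212 zaxis [-3.e-04  8.e-04 -1.e+00] F [-0.17  4.21  3.15] gap 0.0359 q6 0.49
shift(norm) [-0.0009 -0.0009  0.0219] mm [-0.7 -0.7 17.6] az(norm) -0.0001
residual tilt (tool rotvec/pi) [-0.0002 -0.0002 -0.0001]
```

```bash
python3 -m creep '[{"tx":0.0015,"ty":0,"tz":0,"ax":0,"ay":0,"az":0,"jaw":0.8},{"tx":0,"ty":0,"tz":0,"ax":0,"ay":0,"az":0,"jaw":0.8}]' 20; python3 plan.py .5453 .1386 .0266 2.8206;python3 look.py g7 side 280 140 350 230 8
```

```text
t: 10.0
tcp_pos: [0.5464, 0.1397, 0.044]
ee_rot: [-2.547, -1.838, 0.001]
wrist_force: [0.3, 0.4, 3.0]
finger_gap: 0.036
t 10.0 tcp [0.5464 0.1397 0.044 ] yaw_y -0.321 zaxis [-1.e-03  1.e-04 -1.e+00] F [0.28 0.37 2.96] gap 0.036 q6 0.49
shift(norm) [-0.0018 -0.0008  0.0217] mm [-1.4 -0.6 17.4] az(norm) -0.0
residual tilt (tool rotvec/pi) [-0.0003  0.0001 -0.    ]
```

View pics/g7.png

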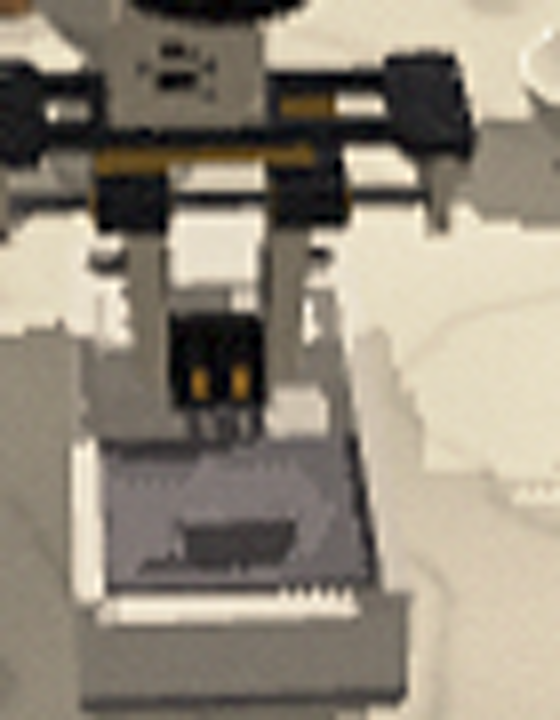

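```bash
python3 -m creep '[{"tx":0.0005,"ty":0,"tz":0.002,"ax":0,"ay":0,"az":0,"jaw":0.8},{"tx":0,"ty":0,"tz":0.002,"ax":0,"ay":0,"az":0,"jaw":0.8},{"tx":0,"ty":0,"tz":0,"ax":0,"ay":0,"az":0,"jaw":0.8}]' 20; python3 plan.py .5453 .1386 .0266 2.8206
```

```text
t: 10.42
tcp_pos: [0.5465, 0.1403, 0.0408]
ee_rot: [-2.547, -1.837, 0.001]
wrist_force: [-1.2, 1.4, 3.2]
finger_gap: 0.0356
t 10.43 tcp [0.5465 0.1403 0.0408] yaw_y -0.3212 zaxis [-8.e-04  4.e-04 -1.e+00] F [-1.17  1.37  3.23] gap 0.0356 q6 0.49
shift(norm) [-0.0025 -0.0008  0.0178] mm [-2.  -0.6 14.2] az(norm) -0.0001
residual tilt (tool rotvec/pi) [-0.0003 -0.     -0.0001]
```

```bash
python3 -m creep '[{"tx":0,"ty":-0.0003,"tz":0.003,"ax":0,"ay":0,"az":0,"jaw":0.8},{"tx":0,"ty":0,"tz":0.003,"ax":0,"ay":0,"az":0,"jaw":0.8},{"tx":0,"ty":0,"tz":0.002,"ax":0,"ay":0,"az":0,"jaw":0.8},{"tx":0,"ty":0,"tz":0,"ax":0,"ay":0,"az":0,"jaw":0.8}]' 20; python3 plan.py .5453 .1386 .0266 2.8206
```

```text
t: 10.92
tcp_pos: [0.5467, 0.1405, 0.0354]
ee_rot: [-2.548, -1.838, -0.001]
wrist_force: [-3.4, 1.8, 14.8]
finger_gap: 0.036
t 10.93 tcp [0.5467 0.1405 0.0354] yaw_y -0.3211 zaxis [ 1.e-04  6.e-04 -1.e+00] F [-3.44  1.82 14.81] gap 0.036 q6 0.49
shift(norm) [-0.0028 -0.0009  0.0109] mm [-2.3 -0.7  8.8] az(norm) -0.0
residual tilt (tool rotvec/pi) [-0.     -0.0002 -0.    ]
```

```bash
python3 -m creep '[{"tx":0,"ty":-0.001,"tz":-0.003,"ax":0,"ay":0,"az":0,"jaw":0.8},{"tx":0,"ty":0,"tz":0,"ax":0,"ay":0,"az":0,"jaw":0.8}]' 20; python3 plan.py .5453 .1386 .0266 2.8206;python3 look.py g8 side 280 140 350 230 8
```

```text
t: 11.18
tcp_pos: [0.5462, 0.1405, 0.037]
ee_rot: [2.548, 1.837, 0.001]
wrist_force: [4.7, -1.2, -0.2]
finger_gap: 0.0361
t 11.18 tcp [0.5462 0.1405 0.037 ] yaw_y -0.3213 zaxis [ 7.e-04  3.e-04 -1.e+00] F [ 4.74 -1.21 -0.24] gap 0.0361 q6 0.49
shift(norm) [-0.0026 -0.0003  0.013 ] mm [-2.  -0.2 10.4] az(norm) -0.0001
residual tilt (tool rotvec/pi) [ 0.0002 -0.0002 -0.0001]
```

View pics/g8.png

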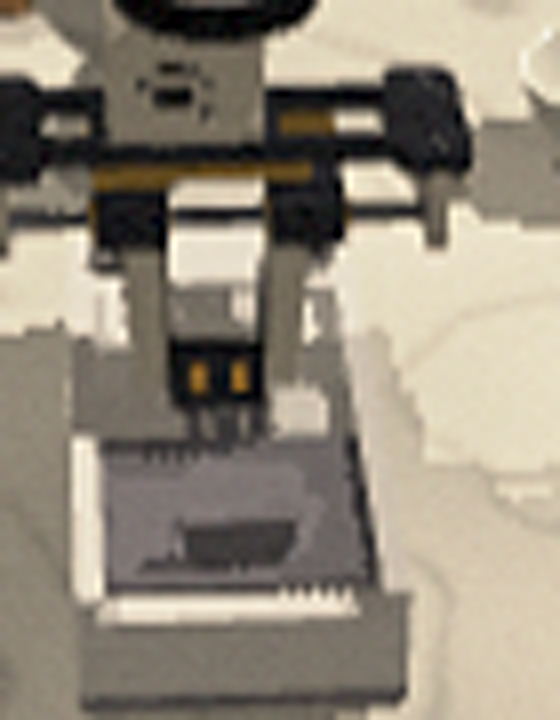

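```bash
python3 -m creep '[{"tx":0,"ty":0,"tz":-0.015,"ax":0,"ay":0,"az":0,"jaw":0.8},{"tx":0,"ty":0,"tz":-0.025,"ax":0,"ay":0,"az":0,"jaw":0.8},{"tx":0,"ty":0,"tz":-0.02,"ax":0,"ay":0,"az":0,"jaw":0.8},{"tx":0,"ty":0,"tz":0,"ax":0,"ay":0,"az":0,"jaw":0.8},{"tx":0,"ty":0,"tz":0,"ax":0,"ay":0,"az":0,"jaw":0.8}]' 20; python3 plan.py .5453 .1386 .0266 2.8206;python3 look.py g9 side 280 130 350 220 8
```

```text
t: 11.85
tcp_pos: [0.5449, 0.1405, 0.0842]
ee_rot: [-2.547, -1.837, 0.003]
wrist_force: [0.6, -0.5, -1.8]
finger_gap: 0.0359
t 11.85 tcp [0.5449 0.1405 0.0842] yaw_y -0.3211 zaxis [-2.3e-03  1.0e-04 -1.0e+00] F [ 0.6  -0.5  -1.79] gap 0.0359 q6 0.49
shift(norm) [-0.002   0.0014  0.0719] mm [-1.6  1.1 57.5] az(norm) -0.0
residual tilt (tool rotvec/pi) [-0.0007  0.0002 -0.    ]
```

View pics/g9.png

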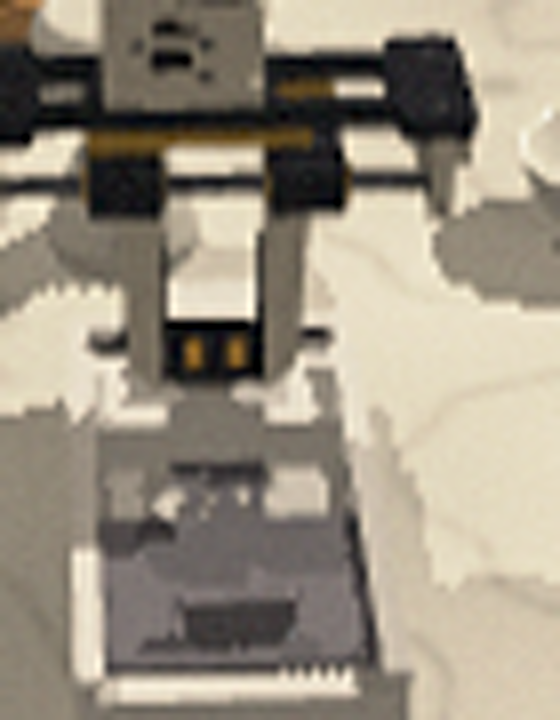

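```bash
python3 - <<'E'
from h import *
t=(.5424,.1372,-.3127+np.pi/2)
print("g3",proj("side",fr(t,[(-30,0,136),(-30,0,160),(30,0,160)])).round(2).tolist())
t=(.547,.1381,-.3197+np.pi/2)
print("g5",proj("side",fr(t,[(-30,0,55.3),(-30,0,79.3),(30,0,79.3)])).round(2).tolist())
for n in("g3","g5"):
  b=cv2.cvtColor(cv2.imread(f"pics/{n}_full.png"),cv2.COLOR_BGR2GRAY); r0={"g3":140,"g5":164}[n]
  print(n,r0,[int(v) for v in b[r0:r0+28,{"g3":306,"g5":307}[n]]])
  print(n,r0,[int(v) for v in b[r0:r0+28,{"g3":304,"g5":303}[n]]])
k=cams.calibration("top")
# cover front edge in top0
u=lambda a:(np.array(a)+.5)/6-.5+np.array([230,150])
A=(.54277,.13105,1.2498)
for c in((445,205),(388,382)):
  w=ray("top",u(c),.045)-[A[0],A[1],0]; print("cover front lamp x",w[0]*np.cos(A[2])+w[1]*np.sin(A[2]), -w[0]*np.sin(A[2])+w[1]*np.cos(A[2]))
E
```

```text
g3 [[306.74, 163.58], [306.75, 156.4], [305.47, 146.95]]
g5 [[307.92, 186.06], [307.94, 179.44], [306.8, 169.43]]
g3 140 [166, 193, 218, 214, 216, 211, 208, 206, 185, 17, 24, 22, 6, 12, 16, 20, 7, 16, 28, 15, 3, 13, 13, 0, 131, 222, 224, 220]
g3 140 [142, 131, 152, 219, 215, 212, 204, 214, 188, 17, 27, 25, 20, 9, 21, 2, 13, 8, 11, 44, 86, 102, 87, 32, 99, 200, 225, 220]
g5 164 [202, 218, 221, 221, 224, 227, 208, 103, 21, 24, 8, 21, 8, 12, 22, 13, 16, 16, 19, 12, 15, 10, 37, 66, 61, 53, 62, 82]
g5 164 [203, 216, 224, 224, 226, 227, 210, 105, 18, 18, 22, 18, 4, 5, 18, 10, 24, 17, 6, 3, 12, 15, 11, 49, 55, 77, 100, 78]
cover front lamp x -0.04598289190141734 -0.043823355090622934
cover front lamp x -0.04975984167094215 0.04550979668561679
```

```bash
python3 -m creep '[{"tx":0,"ty":0,"tz":-0.04,"ax":0,"ay":0,"az":0,"jaw":0.8},{"tx":0,"ty":0,"tz":-0.04,"ax":0,"ay":0,"az":0,"jaw":0.8},{"tx":-0.06,"ty":0.0,"tz":0,"ax":0,"ay":0,"az":0,"jaw":0.8},{"tx":-0.06,"ty":0.0,"tz":0,"ax":0,"ay":0,"az":0,"jaw":0.8},{"tx":-0.06,"ty":0.0,"tz":0,"ax":0,"ay":0,"az":0,"jaw":0.8},{"tx":-0.06,"ty":0.0,"tz":0,"ax":0,"ay":0,"az":0,"jaw":0.8},{"tx":-0.06,"ty":0.0,"tz":0,"ax":0,"ay":0,"az":0,"jaw":0.8},{"tx":-0.06,"ty":0,"tz":0,"ax":0,"ay":0,"az":0,"jaw":0.8},{"tx":-0.04,"ty":0,"tz":0,"ax":0,"ay":0,"az":0,"jaw":0.8},{"tx":0,"ty":0,"tz":0.04,"ax":0,"ay":0,"az":0,"jaw":0.8},{"tx":0,"ty":0,"tz":0.04,"ax":0,"ay":0,"az":0,"jaw":0.8},{"tx":0,"ty":0,"tz":0,"ax":0,"ay":0,"az":0,"jaw":0.8}]' 20; python3 plan.py .461 -.19 .04 2.8206;python3 look.py g10 side 270 190 370 290 6
```

```text
t: 13.4
tcp_pos: [0.4431, -0.1625, 0.0829]
ee_rot: [-2.544, -1.834, 0.005]
wrist_force: [0.3, -0.1, -0.7]
finger_gap: 0.0358
t 13.4 tcp [ 0.4431 -0.1625  0.0829] yaw_y -0.3213 zaxis [-0.0055  0.0025 -1.    ] F [ 0.32 -0.06 -0.68] gap 0.0358 q6 -0.13
shift(norm) [-0.0256  0.0325  0.0535] mm [-20.5  26.   42.8] az(norm) -0.0001
residual tilt (tool rotvec/pi) [-0.0019 -0.0002 -0.0001]
```

View pics/g10.png

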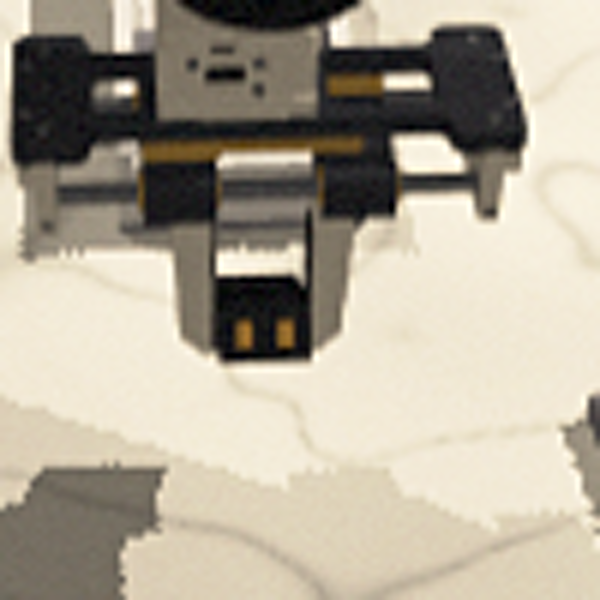

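```bash
python3 -m creep '[{"tx":0,"ty":0,"tz":0.03,"ax":0,"ay":0,"az":0,"jaw":0.8},{"tx":0,"ty":0,"tz":0.015,"ax":0,"ay":0,"az":0,"jaw":0.8},{"tx":0,"ty":0,"tz":0.006,"ax":0,"ay":0,"az":0,"jaw":0.8},{"tx":0,"ty":0,"tz":0.006,"ax":0,"ay":0,"az":0,"jaw":0.8},{"tx":0,"ty":0,"tz":0.006,"ax":0,"ay":0,"az":0,"jaw":0.8},{"tx":0,"ty":0,"tz":0.0,"ax":0,"ay":0,"az":0,"jaw":0.8}]' 8; python3 plan.py
```

```text
t: 14.2
tcp_pos: [0.4444, -0.1631, 0.0344]
ee_rot: [-2.547, -1.837, 0.001]
wrist_force: [-0.4, 0.4, -1.0]
finger_gap: 0.0357
t 14.2 tcp [ 0.4444 -0.1631  0.0344] yaw_y -0.3211 zaxis [-1.1e-03  4.0e-04 -1.0e+00] F [-0.37  0.44 -1.02] gap 0.0357 q6 -0.13
```

```bash
python3 -m creep '[{"tx":0,"ty":0,"tz":0.006,"ax":0,"ay":0,"az":0,"jaw":0.8},{"tx":0,"ty":0,"tz":0.006,"ax":0,"ay":0,"az":0,"jaw":0.8},{"tx":0,"ty":0,"tz":0.005,"ax":0,"ay":0,"az":0,"jaw":0.8},{"tx":0,"ty":0,"tz":0.0,"ax":0,"ay":0,"az":0,"jaw":0.8}]' 5; python3 plan.py;python3 look.py g11 side 270 190 370 290 6
```

```text
t: 14.7
tcp_pos: [0.4444, -0.1631, 0.0206]
ee_rot: [-2.547, -1.837, 0.001]
wrist_force: [0.4, 0.1, -0.7]
finger_gap: 0.0359
t 14.7 tcp [ 0.4444 -0.1631  0.0206] yaw_y -0.3212 zaxis [-1.1e-03  5.0e-04 -1.0e+00] F [ 0.36  0.11 -0.72] gap 0.0359 q6 -0.13
```

View pics/g11.png

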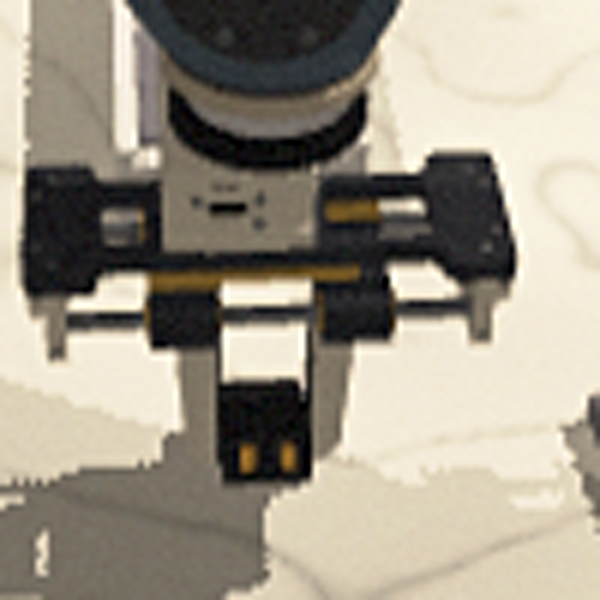

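```bash
python3 -m creep '[{"tx":0,"ty":0,"tz":0.004,"ax":0,"ay":0,"az":0,"jaw":0.8},{"tx":0,"ty":0,"tz":0.004,"ax":0,"ay":0,"az":0,"jaw":0.8},{"tx":0,"ty":0,"tz":0.0,"ax":0,"ay":0,"az":0,"jaw":0.4},{"tx":0,"ty":0,"tz":0.0,"ax":0,"ay":0,"az":0,"jaw":0.2},{"tx":0,"ty":0,"tz":0.0,"ax":0,"ay":0,"az":0,"jaw":0.2},{"tx":0,"ty":0,"tz":0.0,"ax":0,"ay":0,"az":0,"jaw":0.2}]' 5; python3 plan.py;python3 look.py g11b side 270 190 370 290 6;python3 look.py g12b top 340 160 480 260 5
```

```text
t: 15.5
tcp_pos: [0.4445, -0.163, 0.0145]
ee_rot: [-2.547, -1.837, 0.001]
wrist_force: [-0.3, -0.2, -0.6]
finger_gap: 0.0713
t 15.5 tcp [ 0.4445 -0.163   0.0145] yaw_y -0.3211 zaxis [-9.e-04  3.e-04 -1.e+00] F [-0.3  -0.22 -0.65] gap 0.0713 q6 -0.13
```

View pics/g11b.png

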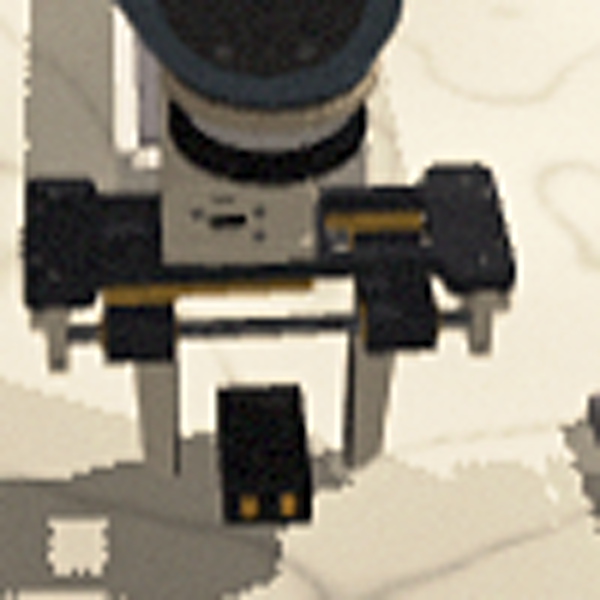

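View pics/g12b.png

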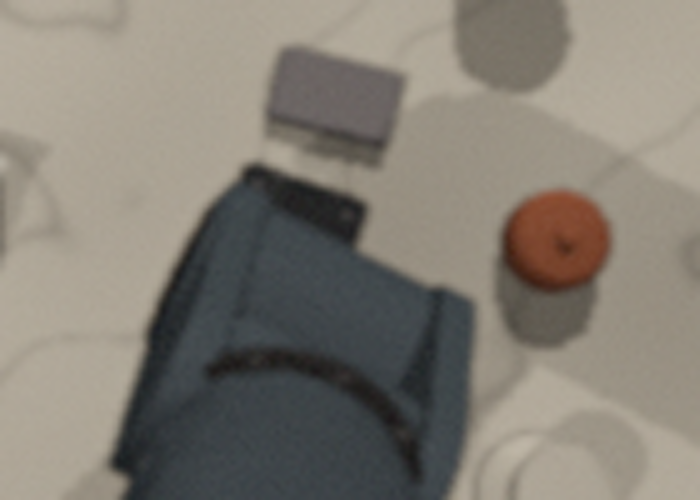

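```bash
python3 - <<'E'
from h import *
t=(.4445,-.163,-.3211+np.pi/2)
f=lambda P:((proj("side",fr(t,P))-[270,190]+.5)*6).round(1).tolist()
print("level pack",f([(-30,18,0),(-30,-18,0),(-30,-18,24),(30,-18,24),(30,18,24),(-30,18,24)]))
print("fingers -: inner tip edges near x=-7.5",f([(-7.5,35.6,3.5),(7.5,35.6,3.5),(-7.5,-35.6,3.5),(7.5,-35.6,3.5)]))
E
```

```text
level pack [[226.6, 514.5], [313.8, 510.4], [315.2, 468.7], [302.6, 367.6], [218.6, 371.2], [226.7, 472.8]]
fingers -: inner tip edges near x=-7.5 [[181.4, 470.9], [180.0, 445.3], [350.9, 463.1], [347.2, 437.8]]
```

```bash
python3 -m creep '[{"tx":-0.0072,"ty":0,"tz":0,"ax":0,"ay":0,"az":0,"jaw":0.2},{"tx":0,"ty":0,"tz":0,"ax":0,"ay":0,"az":0,"jaw":0.2},{"tx":0,"ty":0,"tz":0,"ax":0,"ay":0,"az":0,"jaw":0.2}]' 5; python3 plan.py;python3 look.py g13 side 290 235 350 285 10
```

```text
t: 15.98
tcp_pos: [0.4426, -0.1686, 0.0144]
ee_rot: [-2.548, -1.837, 0.001]
wrist_force: [0.6, -0.3, 0.1]
finger_gap: 0.0745
t 15.97 tcp [ 0.4426 -0.1686  0.0144] yaw_y -0.3214 zaxis [-9.e-04  3.e-04 -1.e+00] F [ 0.55 -0.34  0.12] gap 0.0745 q6 -0.14
```

View pics/g13.png

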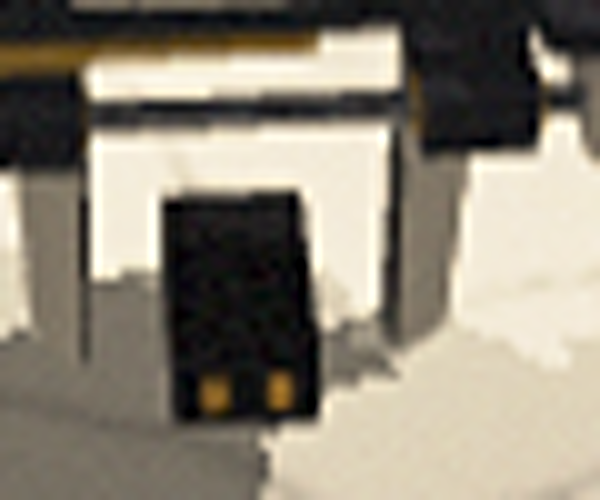

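```bash
python3 - <<'E'
from h import *
from workcell import robot
from scipy.spatial.transform import Rotation as Ro
s=robot.read_state();p=s["tcp_pos"];R=Ro.from_rotvec(s["ee_rot"]).as_matrix();a=np.arctan2(R[1,1],R[0,1])+np.pi/2
t=(p[0],p[1],a);f=lambda P:((proj("side",fr(t,P))-[290,235]+.5)*10).round(1).tolist()
print("level pack",f([(-30,18,0),(-30,-18,0),(-30,-18,24),(30,-18,24),(30,18,24),(-30,18,24)]))
print("fingers",f([(-7.5,35.6,3.5),(7.5,35.6,3.5),(-7.5,-35.6,3.5),(7.5,-35.6,3.5)]))
E
```

```text
level pack [[179.0, 425.2], [325.0, 418.2], [327.4, 348.7], [306.2, 178.5], [165.5, 184.5], [179.2, 355.6]]
fingers [[103.3, 351.8], [100.8, 308.7], [387.1, 338.7], [381.0, 296.0]]
```

```bash
python3 -m creep '[{"tx":0.001,"ty":0,"tz":0,"ax":0,"ay":0,"az":0,"jaw":0.2},{"tx":0,"ty":0,"tz":0,"ax":0,"ay":0,"az":0,"jaw":0.8},{"tx":0,"ty":0,"tz":0,"ax":0,"ay":0,"az":0,"jaw":0.8},{"tx":0,"ty":0,"tz":0,"ax":0,"ay":0,"az":0,"jaw":0.8},{"tx":0,"ty":0,"tz":0,"ax":0,"ay":0,"az":0,"jaw":0.8},{"tx":0,"ty":0,"tz":-0.01,"ax":0,"ay":0,"az":0,"jaw":0.8},{"tx":0,"ty":0,"tz":-0.03,"ax":0,"ay":0,"az":0,"jaw":0.8},{"tx":0,"ty":0,"tz":-0.04,"ax":0,"ay":0,"az":0,"jaw":0.8},{"tx":0,"ty":0,"tz":-0.04,"ax":0,"ay":0,"az":0,"jaw":0.8},{"tx":0,"ty":0,"tz":0,"ax":0,"ay":0,"az":0,"jaw":0.8},{"tx":0,"ty":0,"tz":0,"ax":0,"ay":0,"az":0,"jaw":0.8}]' 35; python3 plan.py .5475 .1417 .11 2.8206;python3 look.py g14 side 280 170 360 270 6
```

```text
t: 17.4
tcp_pos: [0.4426, -0.1676, 0.1098]
ee_rot: [-2.547, -1.837, 0.002]
wrist_force: [-0.6, -0.2, -1.4]
finger_gap: 0.0358
t 17.4 tcp [ 0.4426 -0.1676  0.1098] yaw_y -0.3211 zaxis [-1.7e-03  7.0e-04 -1.0e+00] F [-0.65 -0.22 -1.43] gap 0.0358 q6 -0.14
shift(norm) [ 4.083e-01  2.400e-03 -2.000e-04] mm [ 3.266e+02  1.900e+00 -2.000e-01] az(norm) -0.0
residual tilt (tool rotvec/pi) [-0.0006 -0.     -0.    ]
```

View pics/g14.png

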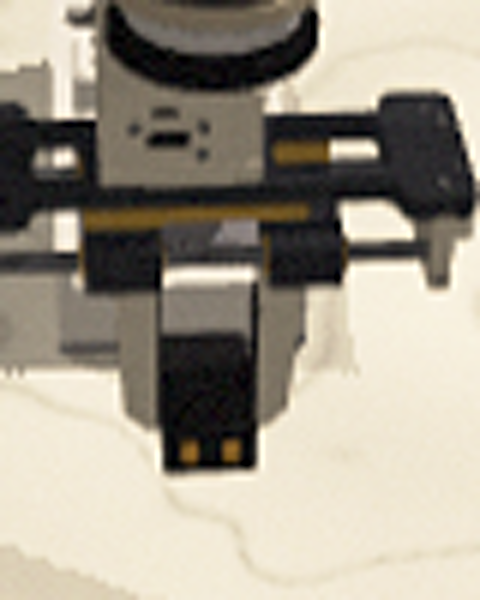

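```bash
python3 -m creep '[{"tx":0.03,"ty":0.002,"tz":0,"ax":0,"ay":0,"az":0,"jaw":0.8},{"tx":0.055,"ty":0.0,"tz":0,"ax":0,"ay":0,"az":0,"jaw":0.8},{"tx":0.055,"ty":0.0,"tz":0,"ax":0,"ay":0,"az":0,"jaw":0.8},{"tx":0.055,"ty":0.0,"tz":0,"ax":0,"ay":0,"az":0,"jaw":0.8},{"tx":0.055,"ty":0.0,"tz":0,"ax":0,"ay":0,"az":0,"jaw":0.8},{"tx":0.055,"ty":0.0,"tz":0,"ax":0,"ay":0,"az":0,"jaw":0.8},{"tx":0.055,"ty":0.0,"tz":0,"ax":0,"ay":0,"az":0,"jaw":0.8},{"tx":0.048,"ty":0,"tz":0,"ax":0,"ay":0,"az":0,"jaw":0.8},{"tx":0,"ty":0,"tz":0,"ax":0,"ay":0,"az":0,"jaw":0.8},{"tx":0,"ty":0,"tz":0,"ax":0,"ay":0,"az":0,"jaw":0.8}]' 35; python3 plan.py .5475 .1417 .068 2.8206
```

```text
t: 18.7
tcp_pos: [0.5468, 0.1409, 0.1093]
ee_rot: [-2.547, -1.837, 0.004]
wrist_force: [-0.7, 0.2, -1.6]
finger_gap: 0.0359
t 18.7 tcp [0.5468 0.1409 0.1093] yaw_y -0.3209 zaxis [-3.e-03 -3.e-04 -1.e+00] F [-0.72  0.16 -1.6 ] gap 0.0359 q6 0.49
shift(norm) [0.0013 0.0007 0.0517] mm [ 1.   0.5 41.3] az(norm) 0.0
residual tilt (tool rotvec/pi) [-0.0009  0.0004  0.    ]
```

```bash
python3 -m creep '[{"tx":0.001,"ty":0.0005,"tz":0.03,"ax":0,"ay":0,"az":0,"jaw":0.8},{"tx":0,"ty":0,"tz":0.02,"ax":0,"ay":0,"az":0,"jaw":0.8},{"tx":0,"ty":0,"tz":0,"ax":0,"ay":0,"az":0,"jaw":0.8},{"tx":0,"ty":0,"tz":0,"ax":0,"ay":0,"az":0,"jaw":0.8},{"tx":0,"ty":0,"tz":0,"ax":0,"ay":0,"az":0,"jaw":0.8}]' 35; python3 plan.py .5475 .1417 .05 2.8206;python3 look.py g15 side 280 150 340 230 9
python3 - <<'E'
from h import *
from workcell import robot
from scipy.spatial.transform import Rotation as Ro
s=robot.read_state();p=s["tcp_pos"];R=Ro.from_rotvec(s["ee_rot"]).as_matrix();a=np.arctan2(R[1,1],R[0,1])+np.pi/2
z=p[2]*1000-14.5
t=(p[0],p[1],a);print(proj("side",fr(t,[(-30,18,z),(-30,-18,z),(30,18,z+24),(30,-18,z+24)])).round(2).tolist())
b=cv2.cvtColor(cv2.imread("pics/g15_full.png"),cv2.COLOR_BGR2GRAY)
for r in(182,183,184,185):print(r,b[r,298:318])
for c in(303,307,311):print(c,[int(v) for v in b[164:192,c]])
E
```

```text
t: 19.32
tcp_pos: [0.5485, 0.142, 0.0711]
ee_rot: [-2.548, -1.838, -0.001]
wrist_force: [-0.4, 0.7, -2.4]
finger_gap: 0.0359
t 19.32 tcp [0.5485 0.142  0.0711] yaw_y -0.3212 zaxis [ 2.e-04  5.e-04 -1.e+00] F [-0.39  0.68 -2.36] gap 0.0359 q6 0.49
shift(norm) [-0.0008 -0.0011  0.0264] mm [-0.6 -0.8 21.1] az(norm) -0.0001
residual tilt (tool rotvec/pi) [ 0.     -0.0002 -0.0001]
[[302.04, 185.14], [313.69, 184.81], [301.12, 168.55], [312.43, 168.27]]
182 [138 139 136 111  24   9  61  85  35  20  11  45  86  60   8  44 182 176
 203 205]
183 [122 119 124 113  26   5  80 100  40   2  11  58  97  56  13  35 117 113
 112 109]
184 [114 116 116 113  19  13  60  80  31   5   1  40  81  45   3  35 119 119
 114 116]
185 [120 116 115 120  33  18  22  19  26  23  34  33  34  38  30  56 117 115
 120 115]
303 [201, 216, 225, 224, 228, 221, 155, 21, 25, 15, 1, 18, 10, 18, 9, 9, 10, 6, 9, 5, 13, 18, 78, 109, 53, 75, 101, 79]
307 [202, 221, 223, 221, 225, 208, 103, 16, 25, 21, 14, 19, 20, 11, 13, 19, 11, 9, 20, 2, 5, 23, 79, 109, 54, 50, 72, 103]
311 [203, 221, 226, 227, 230, 210, 106, 17, 11, 17, 3, 17, 7, 10, 16, 11, 5, 33, 60, 56, 45, 38, 85, 93, 56, 52, 76, 105]
```

View pics/g15.png

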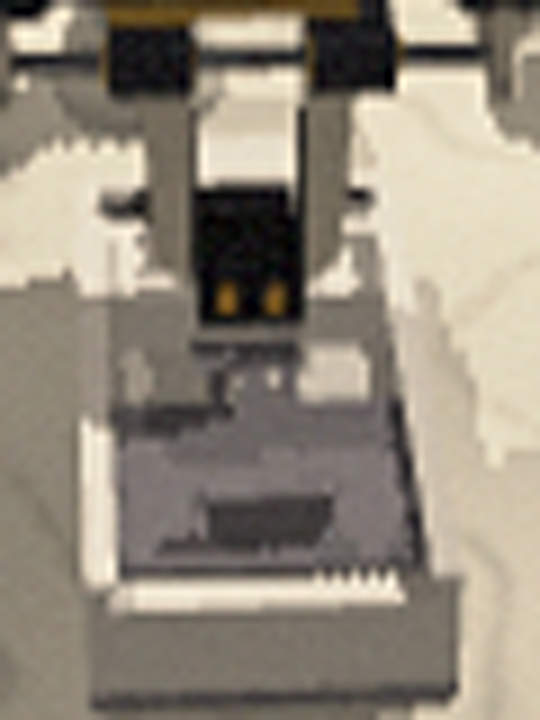

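```bash
python3 -m creep '[{"tx":0.0008,"ty":-0.001,"tz":0.015,"ax":0,"ay":0,"az":0,"jaw":0.8},{"tx":0,"ty":0,"tz":0.006,"ax":0,"ay":0,"az":0,"jaw":0.8},{"tx":0,"ty":0,"tz":0,"ax":0,"ay":0,"az":0,"jaw":0.8},{"tx":0,"ty":0,"tz":0,"ax":0,"ay":0,"az":0,"jaw":0.8}]' 35; python3 plan.py .5475 .1427 .05 2.8206
```

```text
t: 19.88
tcp_pos: [0.5474, 0.1428, 0.0536]
ee_rot: [-2.547, -1.837, 0.002]
wrist_force: [0.3, -0.4, -2.3]
finger_gap: 0.0357
t 19.88 tcp [0.5474 0.1428 0.0536] yaw_y -0.3211 zaxis [-1.4e-03  1.0e-04 -1.0e+00] F [ 0.26 -0.35 -2.26] gap 0.0357 q6 0.49
shift(norm) [-0.0002  0.0001  0.0045] mm [-0.1  0.1  3.6] az(norm) -0.0
residual tilt (tool rotvec/pi) [-0.0004  0.0001 -0.    ]
```

```bash
python3 -m creep '[{"tx":0,"ty":0,"tz":0.003,"ax":0,"ay":0,"az":0,"jaw":0.8},{"tx":0,"ty":0,"tz":0.001,"ax":0,"ay":0,"az":0,"jaw":0.8},{"tx":0,"ty":0,"tz":0,"ax":0,"ay":0,"az":0,"jaw":0.8}]' 35; python3 plan.py .5475 .1427 .0265 2.8206
```

```text
t: 20.25
tcp_pos: [0.5475, 0.1428, 0.0504]
ee_rot: [-2.547, -1.837, 0.001]
wrist_force: [-0.1, -1.6, -2.7]
finger_gap: 0.0355
t 20.25 tcp [0.5475 0.1428 0.0504] yaw_y -0.3211 zaxis [-1.1e-03  2.0e-04 -1.0e+00] F [-0.09 -1.55 -2.72] gap 0.0355 q6 0.49
shift(norm) [-0.0002  0.0001  0.0298] mm [-0.1  0.1 23.9] az(norm) -0.0
residual tilt (tool rotvec/pi) [-0.0003  0.     -0.    ]
```

```bash
python3 -m creep '[{"tx":0,"ty":0,"tz":0.003,"ax":0,"ay":0,"az":0,"jaw":0.8},{"tx":0,"ty":0,"tz":0.002,"ax":0,"ay":0,"az":0,"jaw":0.8},{"tx":0,"ty":0,"tz":0,"ax":0,"ay":0,"az":0,"jaw":0.8}]' 35; python3 plan.py .5475 .1427 .0265 2.8206;python3 look.py g16 side 280 150 340 230 9
```

```text
t: 20.62
tcp_pos: [0.5474, 0.1429, 0.0462]
ee_rot: [-2.547, -1.837, 0.001]
wrist_force: [0.8, -2.8, -2.9]
finger_gap: 0.0356
t 20.62 tcp [0.5474 0.1429 0.0462] yaw_y -0.3211 zaxis [-1.2e-03  2.0e-04 -1.0e+00] F [ 0.77 -2.85 -2.94] gap 0.0356 q6 0.49
shift(norm) [-0.0002  0.0002  0.0246] mm [-0.1  0.1 19.7] az(norm) -0.0
residual tilt (tool rotvec/pi) [-0.0004  0.0001 -0.    ]
```

View pics/g16.png

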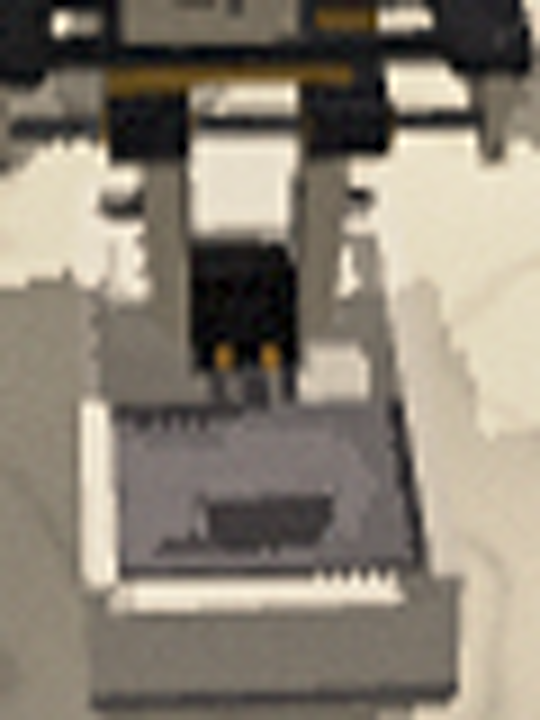

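```bash
python3 -m creep '[{"tx":-0.0006,"ty":0,"tz":0.003,"ax":0,"ay":0,"az":0,"jaw":0.8},{"tx":0,"ty":0,"tz":0.004,"ax":0,"ay":0,"az":0,"jaw":0.8},{"tx":0,"ty":0,"tz":0.003,"ax":0,"ay":0,"az":0,"jaw":0.8},{"tx":0,"ty":0,"tz":0,"ax":0,"ay":0,"az":0,"jaw":0.8}]' 35; python3 plan.py .5475 .1427 .0265 2.8206
```

```text
t: 21.18
tcp_pos: [0.5473, 0.1425, 0.0382]
ee_rot: [-2.547, -1.837, 0.001]
wrist_force: [-0.3, 0.6, -1.5]
finger_gap: 0.0356
t 21.18 tcp [0.5473 0.1425 0.0382] yaw_y -0.3211 zaxis [-1.2e-03  3.0e-04 -1.0e+00] F [-0.25  0.56 -1.48] gap 0.0356 q6 0.49
shift(norm) [0.0003 0.0002 0.0146] mm [ 0.2  0.1 11.7] az(norm) -0.0
residual tilt (tool rotvec/pi) [-0.0004  0.     -0.    ]
```

Free now; continue down to about 1 mm above the floor.

```bash
python3 -m creep '[{"tx":0,"ty":0,"tz":0.004,"ax":0,"ay":0,"az":0,"jaw":0.8},{"tx":0,"ty":0,"tz":0.004,"ax":0,"ay":0,"az":0,"jaw":0.8},{"tx":0,"ty":0,"tz":0.004,"ax":0,"ay":0,"az":0,"jaw":0.8},{"tx":0,"ty":0,"tz":0,"ax":0,"ay":0,"az":0,"jaw":0.8}]' 35; python3 plan.py .5475 .1427 .0265 2.8206
```

```text
t: 21.68
tcp_pos: [0.5472, 0.1424, 0.0285]
ee_rot: [-2.547, -1.837, 0.002]
wrist_force: [-0.1, -0.5, -0.9]
finger_gap: 0.0355
t 21.68 tcp [0.5472 0.1424 0.0285] yaw_y -0.3211 zaxis [-1.4e-03  2.0e-04 -1.0e+00] F [-0.11 -0.52 -0.91] gap 0.0355 q6 0.49
shift(norm) [0.0004 0.0002 0.0025] mm [0.3 0.2 2. ] az(norm) -0.0
residual tilt (tool rotvec/pi) [-0.0004  0.0001 -0.    ]
```

```bash
python3 -m creep '[{"tx":0,"ty":0,"tz":0.001,"ax":0,"ay":0,"az":0,"jaw":0.8},{"tx":0,"ty":0,"tz":0.001,"ax":0,"ay":0,"az":0,"jaw":0.8},{"tx":0,"ty":0,"tz":0,"ax":0,"ay":0,"az":0,"jaw":0.8}]' 35; python3 plan.py .5475 .1427 .0265 2.8206
```

```text
t: 22.05
tcp_pos: [0.5475, 0.1425, 0.0279]
ee_rot: [-2.547, -1.838, 0.001]
wrist_force: [-2.0, 0.6, 7.2]
finger_gap: 0.036
t 22.05 tcp [0.5475 0.1425 0.0279] yaw_y -0.321 zaxis [-7.e-04  3.e-04 -1.e+00] F [-2.05  0.63  7.16] gap 0.036 q6 0.49
shift(norm) [ 0.0002 -0.      0.0017] mm [ 0.2 -0.   1.4] az(norm) -0.0
residual tilt (tool rotvec/pi) [-0.0002 -0.     -0.    ]
```

```bash
python3 -m creep '[{"tx":0,"ty":0,"tz":0,"ax":0,"ay":0,"az":0,"jaw":0.5},{"tx":0,"ty":0,"tz":0,"ax":0,"ay":0,"az":0,"jaw":0.5},{"tx":0,"ty":0,"tz":0,"ax":0,"ay":0,"az":0,"jaw":0.5},{"tx":0,"ty":0,"tz":-0.02,"ax":0,"ay":0,"az":0,"jaw":0.5},{"tx":0,"ty":0,"tz":-0.04,"ax":0,"ay":0,"az":0,"jaw":0.5},{"tx":0,"ty":0,"tz":-0.06,"ax":0,"ay":0,"az":0,"jaw":0.5},{"tx":0,"ty":0,"tz":-0.06,"ax":0,"ay":0,"az":0,"jaw":0.5},{"tx":-0.06,"ty":0,"tz":0,"ax":0,"ay":0,"az":0,"jaw":1},{"tx":-0.06,"ty":0,"tz":0,"ax":0,"ay":0,"az":0,"jaw":1},{"tx":-0.06,"ty":0,"tz":0,"ax":0,"ay":0,"az":0,"jaw":1},{"tx":-0.06,"ty":0,"tz":0,"ax":0,"ay":0,"az":0,"jaw":1}]' 20; python3 plan.py; python3 look.py g17 side 270 140 350 230 7;python3 look.py g18 top 230 150 350 240 6
```

```text
t: 23.42
tcp_pos: [0.4864, -0.0411, 0.1724]
ee_rot: [2.548, 1.838, 0.001]
wrist_force: [-0.1, -0.7, 0.3]
finger_gap: 0.0113
t 23.43 tcp [ 0.4864 -0.0411  0.1724] yaw_y -0.3209 zaxis [ 4.e-04  0.e+00 -1.e+00] F [-0.1  -0.71  0.26] gap 0.0113 q6 0.14
```

View pics/g17.png

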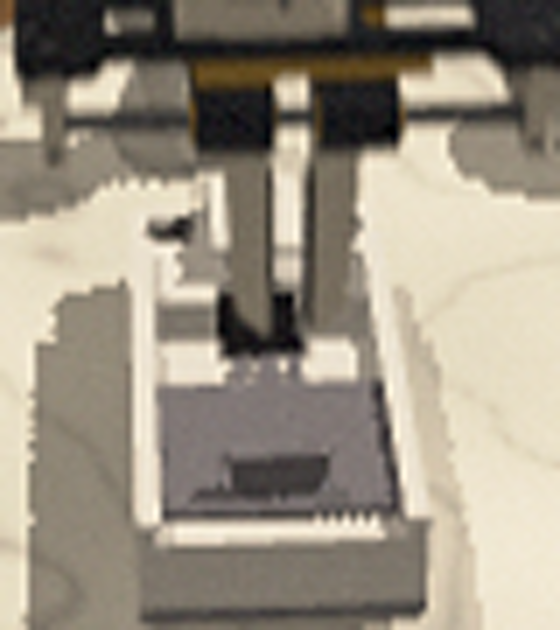

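View pics/g18.png

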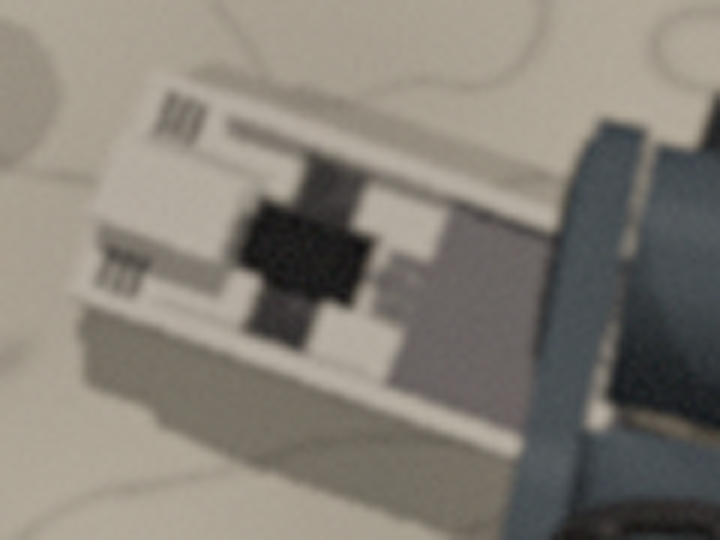

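```bash
python3 plan.py .4957 -.0138 .1 2.8206
python3 - <<'E'
from h import *
# ridge in top0: crop pts of ridge ends
u=lambda a:(np.array(a)+.5)/6-.5+np.array([230,150])
for q in((.54277,.13105,1.2498),(.545,.1349,1.2498)):
  im=cv2.imread("pics/top0.png")
  for n in(-88,-94): pass
  S=[fr(q,L) for L in([(-128,-20,63),(-128,20,63)],[(-120,-20,63),(-120,20,63)],[(-24,-20,40),(40,-20,40),(40,20,40),(-24,20,40),(-24,-20,40)],[(-48,-48,45),(-48,48,45)])]
  over("top",im,S,230,150,350,240,6,f"pics/r{int(q[0]*1e5)}.png")
E
ls pics | grep ^r
```

```text
t 23.52 tcp [ 0.4859 -0.0427  0.1723] yaw_y -0.3243 zaxis [-2.e-04 -4.e-04 -1.e+00] F [-0.64  0.4   0.6 ] gap 0.0032 q6 0.14
shift(norm) [0.0382 0.0001 0.0904] mm [30.6  0.1 72.3] az(norm) -0.0011
residual tilt (tool rotvec/pi) [-0.      0.0001 -0.0011]
r54277.png
r54500.png
```

View pics/r54500.png

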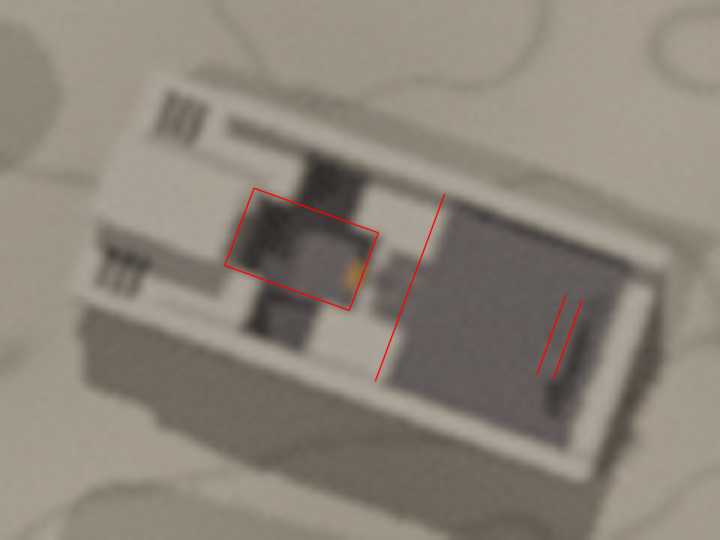

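```bash
python3 -m creep '[{"tx":0.037,"ty":0,"tz":0,"ax":0,"ay":0,"az":-0.001,"jaw":1},{"tx":0,"ty":0,"tz":0.05,"ax":0,"ay":0,"az":0,"jaw":1},{"tx":0,"ty":0,"tz":0.05,"ax":0,"ay":0,"az":0,"jaw":1},{"tx":0,"ty":0,"tz":0.02,"ax":0,"ay":0,"az":0,"jaw":1},{"tx":0,"ty":0,"tz":0,"ax":0,"ay":0,"az":0,"jaw":1}]' 20; python3 plan.py .4957 -.0138 .063 2.8206
```

```text
t: 24.15
tcp_pos: [0.4962, -0.0114, 0.0754]
ee_rot: [-2.544, -1.841, 0.002]
wrist_force: [0.2, -0.1, -0.0]
finger_gap: 0.0006
t 24.15 tcp [ 0.4962 -0.0114  0.0754] yaw_y -0.3177 zaxis [-1.7e-03  4.0e-04 -1.0e+00] F [ 0.18 -0.09 -0.03] gap 0.0006 q6 0.2
shift(norm) [-0.003   0.0004  0.0154] mm [-2.4  0.3 12.4] az(norm) 0.001
residual tilt (tool rotvec/pi) [-0.0006  0.      0.001 ]
```

```bash
python3 -m creep '[{"tx":-0.002,"ty":0,"tz":0.014,"ax":0,"ay":0,"az":0.001,"jaw":1},{"tx":0,"ty":0,"tz":0,"ax":0,"ay":0,"az":0,"jaw":1},{"tx":0,"ty":0,"tz":0,"ax":0,"ay":0,"az":0,"jaw":1}]' 20; python3 plan.py; python3 look.py g19 side 270 140 350 230 7
```

```text
t: 24.52
tcp_pos: [0.4959, -0.0132, 0.0645]
ee_rot: [-2.548, -1.837, 0.0]
wrist_force: [0.2, -0.2, -0.6]
finger_gap: 0.0005
t 24.52 tcp [ 0.4959 -0.0132  0.0645] yaw_y -0.3212 zaxis [-2.e-04  2.e-04 -1.e+00] F [ 0.16 -0.18 -0.63] gap 0.0005 q6 0.2
```

View pics/g19.png

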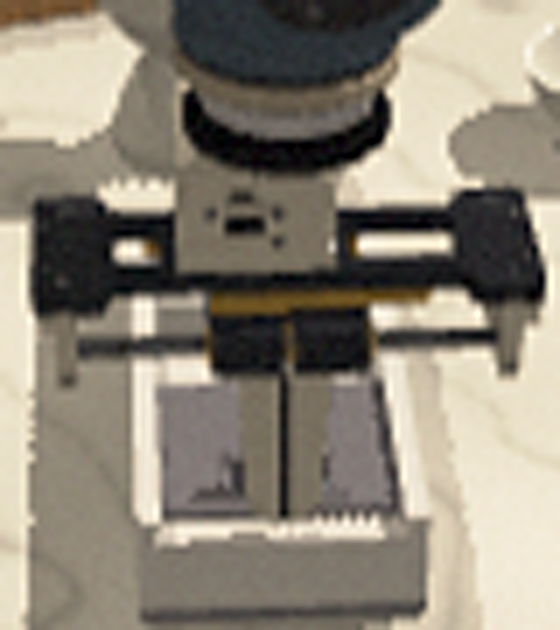

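```bash
python3 -m creep '[{"tx":0.008,"ty":0,"tz":0,"ax":0,"ay":0,"az":0,"jaw":1},{"tx":0.008,"ty":0,"tz":0,"ax":0,"ay":0,"az":0,"jaw":1},{"tx":0.004,"ty":0,"tz":0,"ax":0,"ay":0,"az":0,"jaw":1},{"tx":0.004,"ty":0,"tz":0,"ax":0,"ay":0,"az":0,"jaw":1}]' 20; python3 plan.py
```

```text
t: 25.08
tcp_pos: [0.5018, 0.0052, 0.0641]
ee_rot: [-2.547, -1.838, 0.001]
wrist_force: [0.3, -1.2, 1.5]
finger_gap: 0.0002
t 25.07 tcp [0.5018 0.0052 0.0641] yaw_y -0.3208 zaxis [-8.e-04  1.e-04 -1.e+00] F [ 0.26 -1.21  1.49] gap 0.0002 q6 0.24
```

```bash
python3 -m creep '[{"tx":0.008,"ty":0,"tz":0,"ax":0,"ay":0,"az":0,"jaw":1},{"tx":0.008,"ty":0,"tz":0,"ax":0,"ay":0,"az":0,"jaw":1},{"tx":0.008,"ty":0,"tz":0,"ax":0,"ay":0,"az":0,"jaw":1},{"tx":0.008,"ty":0,"tz":0,"ax":0,"ay":0,"az":0,"jaw":1},{"tx":0.008,"ty":0,"tz":0,"ax":0,"ay":0,"az":0,"jaw":1},{"tx":0.008,"ty":0,"tz":0,"ax":0,"ay":0,"az":0,"jaw":1},{"tx":0.004,"ty":0,"tz":0,"ax":0,"ay":0,"az":0,"jaw":1},{"tx":0.0,"ty":0,"tz":0,"ax":0,"ay":0,"az":0,"jaw":1}]' 20; python3 plan.py; python3 look.py g20 side 270 140 350 230 7
```

```text
t: 26.08
tcp_pos: [0.5147, 0.0449, 0.0639]
ee_rot: [-2.547, -1.837, 0.001]
wrist_force: [0.2, -0.2, -0.1]
finger_gap: 0.0004
t 26.07 tcp [0.5147 0.0449 0.0639] yaw_y -0.3209 zaxis [-1.4e-03  5.0e-04 -1.0e+00] F [ 0.23 -0.19 -0.13] gap 0.0004 q6 0.32
```

View pics/g20.png

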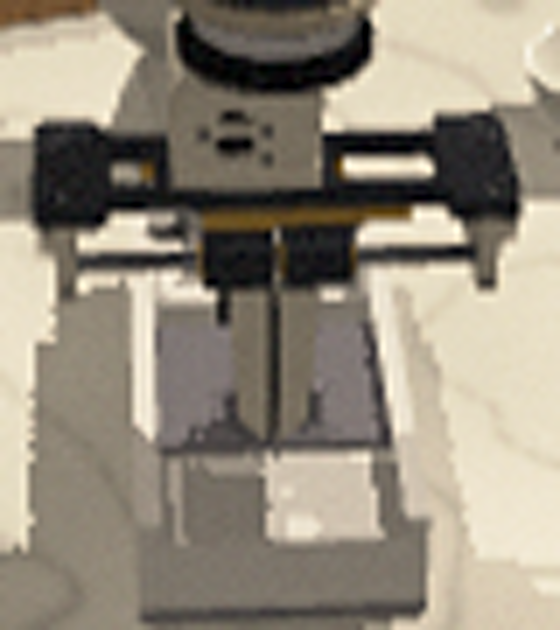

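```bash
python3 -m creep '[{"tx":0.007,"ty":0,"tz":0,"ax":0,"ay":0,"az":0,"jaw":1},{"tx":0.007,"ty":0,"tz":0,"ax":0,"ay":0,"az":0,"jaw":1},{"tx":0.007,"ty":0,"tz":0,"ax":0,"ay":0,"az":0,"jaw":1},{"tx":0.007,"ty":0,"tz":0,"ax":0,"ay":0,"az":0,"jaw":1},{"tx":0.004,"ty":0,"tz":0,"ax":0,"ay":0,"az":0,"jaw":1},{"tx":0.0,"ty":0,"tz":0,"ax":0,"ay":0,"az":0,"jaw":1}]' 20; python3 plan.py
```

```text
t: 26.88
tcp_pos: [0.5232, 0.0692, 0.0641]
ee_rot: [-2.547, -1.838, -0.0]
wrist_force: [-0.6, -0.9, 0.0]
finger_gap: 0.0003
t 26.88 tcp [0.5232 0.0692 0.0641] yaw_y -0.3208 zaxis [-3.e-04  5.e-04 -1.e+00] F [-0.62 -0.87  0.  ] gap 0.0003 q6 0.36
```

```bash
python3 -m creep '[{"tx":0.004,"ty":0,"tz":0,"ax":0,"ay":0,"az":0,"jaw":1},{"tx":0.004,"ty":0,"tz":0,"ax":0,"ay":0,"az":0,"jaw":1},{"tx":0.004,"ty":0,"tz":0,"ax":0,"ay":0,"az":0,"jaw":1},{"tx":0.003,"ty":0,"tz":0,"ax":0,"ay":0,"az":0,"jaw":1}]' 20; python3 plan.py
```

```text
t: 27.38
tcp_pos: [0.5269, 0.0801, 0.0641]
ee_rot: [-2.548, -1.838, 0.001]
wrist_force: [-0.1, -5.7, 1.8]
finger_gap: 0.0003
t 27.38 tcp [0.5269 0.0801 0.0641] yaw_y -0.3208 zaxis [-7.e-04 -2.e-04 -1.e+00] F [-0.06 -5.67  1.77] gap 0.0003 q6 0.38
```

```bash
python3 -m creep '[{"tx":0.002,"ty":0,"tz":0,"ax":0,"ay":0,"az":0,"jaw":1},{"tx":0.002,"ty":0,"tz":0,"ax":0,"ay":0,"az":0,"jaw":1}]' 20; python3 plan.py
```

```text
t: 27.62
tcp_pos: [0.5279, 0.083, 0.0641]
ee_rot: [-2.548, -1.838, 0.001]
wrist_force: [0.2, -4.4, 0.4]
finger_gap: 0.0002
t 27.62 tcp [0.5279 0.083  0.0641] yaw_y -0.3211 zaxis [-7.e-04 -2.e-04 -1.e+00] F [ 0.2  -4.37  0.43] gap 0.0002 q6 0.39
```

```bash
python3 -m creep '[{"tx":0.0012,"ty":0,"tz":0,"ax":0,"ay":0,"az":0,"jaw":1},{"tx":0.0012,"ty":0,"tz":0,"ax":0,"ay":0,"az":0,"jaw":1}]' 20
```

```text
t: 27.88
tcp_pos: [0.5285, 0.0851, 0.0641]
ee_rot: [-2.548, -1.837, 0.001]
wrist_force: [0.4, -4.0, -0.2]
finger_gap: 0.0003
```

```bash
python3 -m creep '[{"tx":0.0012,"ty":0,"tz":0,"ax":0,"ay":0,"az":0,"jaw":1},{"tx":0.0012,"ty":0,"tz":0,"ax":0,"ay":0,"az":0,"jaw":1}]' 20
```

```text
t: 28.12
tcp_pos: [0.529, 0.0869, 0.0641]
ee_rot: [-2.547, -1.837, 0.001]
wrist_force: [1.6, -3.7, -0.5]
finger_gap: 0.0008
```

```bash
python3 -m creep '[{"tx":0.0012,"ty":0,"tz":0,"ax":0,"ay":0,"az":0,"jaw":1},{"tx":0.0012,"ty":0,"tz":0,"ax":0,"ay":0,"az":0,"jaw":1}]' 20
```

```text
t: 28.38
tcp_pos: [0.5296, 0.0888, 0.0641]
ee_rot: [-2.547, -1.837, 0.001]
wrist_force: [0.9, -4.5, 1.0]
finger_gap: 0.0001
```

```bash
python3 -m creep '[{"tx":0.001,"ty":0,"tz":0,"ax":0,"ay":0,"az":0,"jaw":1},{"tx":0.0005,"ty":0,"tz":0,"ax":0,"ay":0,"az":0,"jaw":1}]' 20
```

```text
t: 28.62
tcp_pos: [0.5299, 0.0899, 0.064]
ee_rot: [-2.547, -1.837, 0.001]
wrist_force: [1.3, -3.4, 1.1]
finger_gap: 0.0005
```

```bash
python3 -m creep '[{"tx":0.001,"ty":0,"tz":0,"ax":0,"ay":0,"az":0,"jaw":1},{"tx":0.0005,"ty":0,"tz":0,"ax":0,"ay":0,"az":0,"jaw":1}]' 20
```

```text
t: 28.88
tcp_pos: [0.5304, 0.091, 0.0641]
ee_rot: [-2.547, -1.837, 0.001]
wrist_force: [1.1, -3.7, 0.9]
finger_gap: 0.0004
```

```bash
python3 -m creep '[{"tx":0.001,"ty":0,"tz":0,"ax":0,"ay":0,"az":0,"jaw":1},{"tx":0.0005,"ty":0,"tz":0,"ax":0,"ay":0,"az":0,"jaw":1}]' 20
```

```text
t: 29.12
tcp_pos: [0.5307, 0.0922, 0.064]
ee_rot: [-2.547, -1.837, 0.001]
wrist_force: [1.6, -4.2, 1.2]
finger_gap: 0.0005
```

```bash
python3 -m creep '[{"tx":0.001,"ty":0,"tz":0,"ax":0,"ay":0,"az":0,"jaw":1},{"tx":0.0005,"ty":0,"tz":0,"ax":0,"ay":0,"az":0,"jaw":1}]' 20
```

```text
t: 29.38
tcp_pos: [0.5311, 0.0933, 0.064]
ee_rot: [-2.547, -1.837, 0.001]
wrist_force: [1.0, -2.4, 0.7]
finger_gap: 0.0005
```

```bash
python3 -m creep '[{"tx":0.001,"ty":0,"tz":0,"ax":0,"ay":0,"az":0,"jaw":1},{"tx":0.0005,"ty":0,"tz":0,"ax":0,"ay":0,"az":0,"jaw":1}]' 20
```

```text
t: 29.62
tcp_pos: [0.5315, 0.0944, 0.064]
ee_rot: [-2.547, -1.837, 0.001]
wrist_force: [0.7, -3.7, 1.4]
finger_gap: 0.0004
```

```bash
python3 -m creep '[{"tx":0.001,"ty":0,"tz":0,"ax":0,"ay":0,"az":0,"jaw":1},{"tx":0.0005,"ty":0,"tz":0,"ax":0,"ay":0,"az":0,"jaw":1}]' 20
```

```text
t: 29.88
tcp_pos: [0.5318, 0.0955, 0.064]
ee_rot: [-2.547, -1.837, 0.001]
wrist_force: [-0.0, -4.7, 1.3]
finger_gap: 0.0002
```

```bash
python3 -m creep '[{"tx":0.001,"ty":0,"tz":0,"ax":0,"ay":0,"az":0,"jaw":1},{"tx":0.0005,"ty":0,"tz":0,"ax":0,"ay":0,"az":0,"jaw":1}]' 20
```

```text
t: 30.12
tcp_pos: [0.532, 0.0962, 0.0641]
ee_rot: [-2.547, -1.838, 0.002]
wrist_force: [-0.5, -8.2, 1.9]
finger_gap: -0.0001
```

```bash
python3 -m creep '[{"tx":0.0008,"ty":0,"tz":0,"ax":0,"ay":0,"az":0,"jaw":1}]' 20
```

```text
t: 30.25
tcp_pos: [0.5322, 0.0967, 0.064]
ee_rot: [-2.548, -1.838, 0.002]
wrist_force: [-0.2, -8.2, 2.1]
finger_gap: 0.0007
```

```bash
python3 -m creep '[{"tx":0.0008,"ty":0,"tz":0,"ax":0,"ay":0,"az":0,"jaw":1}]' 20
```

```text
t: 30.38
tcp_pos: [0.5324, 0.0973, 0.064]
ee_rot: [-2.548, -1.838, 0.003]
wrist_force: [-0.3, -8.9, 3.3]
finger_gap: 0.0007
```

```bash
python3 -m creep '[{"tx":0.0008,"ty":0,"tz":0,"ax":0,"ay":0,"az":0,"jaw":1}]' 20
```

```text
t: 30.5
tcp_pos: [0.5326, 0.0979, 0.064]
ee_rot: [-2.548, -1.838, 0.003]
wrist_force: [-0.7, -9.4, 2.0]
finger_gap: 0.0006
```

```bash
python3 -m creep '[{"tx":0.0008,"ty":0,"tz":0,"ax":0,"ay":0,"az":0,"jaw":1}]' 20
```

```text
t: 30.62
tcp_pos: [0.5328, 0.0984, 0.064]
ee_rot: [-2.548, -1.838, 0.003]
wrist_force: [-0.8, -9.5, 1.9]
finger_gap: 0.0004
```

```bash
python3 -m creep '[{"tx":0.0008,"ty":0,"tz":0,"ax":0,"ay":0,"az":0,"jaw":1}]' 20
```

```text
t: 30.75
tcp_pos: [0.533, 0.099, 0.064]
ee_rot: [-2.548, -1.838, 0.003]
wrist_force: [-0.2, -7.9, 2.2]
finger_gap: 0.0003
```

```bash
python3 -m creep '[{"tx":0.0008,"ty":0,"tz":0,"ax":0,"ay":0,"az":0,"jaw":1}]' 20
```

```text
t: 30.88
tcp_pos: [0.5333, 0.0998, 0.064]
ee_rot: [-2.548, -1.837, 0.002]
wrist_force: [0.8, -7.7, 1.7]
finger_gap: 0.0006
```

```bash
python3 -m creep '[{"tx":0.0008,"ty":0,"tz":0,"ax":0,"ay":0,"az":0,"jaw":1}]' 20
```

```text
t: 31.0
tcp_pos: [0.5335, 0.1006, 0.064]
ee_rot: [-2.548, -1.837, 0.002]
wrist_force: [1.1, -5.7, 1.6]
finger_gap: 0.0003
```

```bash
python3 -m creep '[{"tx":0.0006,"ty":0,"tz":0,"ax":0,"ay":0,"az":0,"jaw":1}]' 20
```

```text
t: 31.12
tcp_pos: [0.5337, 0.1011, 0.064]
ee_rot: [-2.548, -1.837, 0.001]
wrist_force: [1.5, -4.8, 1.2]
finger_gap: 0.0007
```

```bash
python3 -m creep '[{"tx":0.0006,"ty":0,"tz":0,"ax":0,"ay":0,"az":0,"jaw":1}]' 20
```

```text
t: 31.25
tcp_pos: [0.5339, 0.1017, 0.064]
ee_rot: [-2.547, -1.837, 0.001]
wrist_force: [1.4, -4.9, 0.9]
finger_gap: 0.0006
```

```bash
python3 -m creep '[{"tx":0.0006,"ty":0,"tz":0,"ax":0,"ay":0,"az":0,"jaw":1}]' 20
```

```text
t: 31.38
tcp_pos: [0.534, 0.1023, 0.064]
ee_rot: [-2.547, -1.837, 0.001]
wrist_force: [0.3, -3.2, 0.0]
finger_gap: 0.0003
```

```bash
python3 -m creep '[{"tx":0.0006,"ty":0,"tz":0,"ax":0,"ay":0,"az":0,"jaw":1}]' 20; python3 plan.py
```

```text
t: 31.5
tcp_pos: [0.5341, 0.103, 0.0639]
ee_rot: [-2.547, -1.837, 0.001]
wrist_force: [0.3, -1.6, 0.7]
finger_gap: 0.0006
t 31.5 tcp [0.5341 0.103  0.0639] yaw_y -0.3212 zaxis [-1.3e-03  5.0e-04 -1.0e+00] F [ 0.29 -1.58  0.68] gap 0.0006 q6 0.42
```

```bash
python3 -m creep '[{"tx":0.0006,"ty":0,"tz":0,"ax":0,"ay":0,"az":0,"jaw":1}]' 20; python3 plan.py
```

```text
t: 31.62
tcp_pos: [0.5341, 0.1036, 0.0639]
ee_rot: [-2.547, -1.837, 0.001]
wrist_force: [-0.0, -0.1, -1.1]
finger_gap: 0.0002
t 31.62 tcp [0.5341 0.1036 0.0639] yaw_y -0.3211 zaxis [-1.4e-03  7.0e-04 -1.0e+00] F [-0.   -0.08 -1.13] gap 0.0002 q6 0.43
```

```bash
python3 -m creep '[{"tx":0.0006,"ty":0,"tz":0,"ax":0,"ay":0,"az":0,"jaw":1}]' 20; python3 look.py g21 side 270 140 350 230 7
```

```text
t: 31.75
tcp_pos: [0.5343, 0.1039, 0.0639]
ee_rot: [-2.547, -1.837, 0.001]
wrist_force: [0.9, -0.1, 0.7]
finger_gap: 0.0004
```

View pics/g21.png

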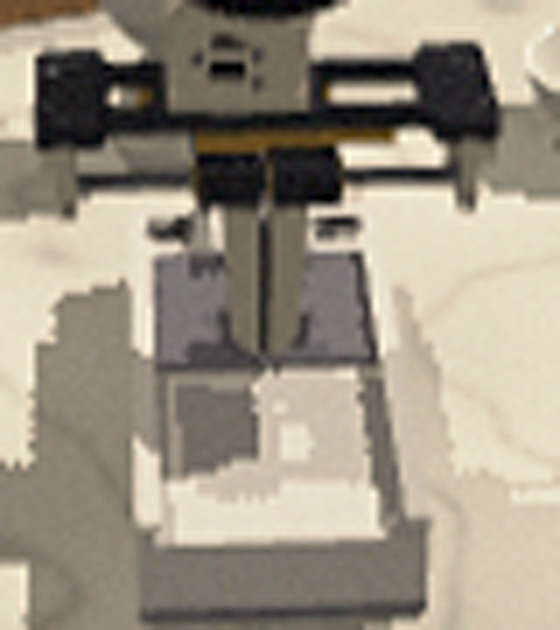

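```bash
python3 -m creep '[{"tx":0.0005,"ty":0,"tz":0,"ax":0,"ay":0,"az":0,"jaw":1}]' 20; python3 plan.py
```

```text
t: 31.92
tcp_pos: [0.5346, 0.1042, 0.064]
ee_rot: [-2.547, -1.837, 0.001]
wrist_force: [0.1, 0.2, -0.6]
finger_gap: 0.0006
t 31.93 tcp [0.5346 0.1042 0.064 ] yaw_y -0.3211 zaxis [-1.1e-03  4.0e-04 -1.0e+00] F [ 0.14  0.17 -0.64] gap 0.0006 q6 0.43
```

```bash
python3 -m creep '[{"tx":0.0005,"ty":0,"tz":0,"ax":0,"ay":0,"az":0,"jaw":1}]' 20; python3 plan.py
```

```text
t: 32.05
tcp_pos: [0.5347, 0.1044, 0.064]
ee_rot: [-2.547, -1.837, 0.001]
wrist_force: [-0.5, -2.7, 0.9]
finger_gap: 0.0006
t 32.05 tcp [0.5347 0.1044 0.064 ] yaw_y -0.321 zaxis [-1.1e-03  2.0e-04 -1.0e+00] F [-0.45 -2.69  0.95] gap 0.0006 q6 0.43
```

```bash
python3 -m creep '[{"tx":0.0005,"ty":0,"tz":0,"ax":0,"ay":0,"az":0,"jaw":1}]' 20; python3 plan.py
```

```text
t: 32.17
tcp_pos: [0.5348, 0.1047, 0.064]
ee_rot: [-2.547, -1.837, 0.001]
wrist_force: [-0.8, -1.4, -0.0]
finger_gap: -0.0001
t 32.17 tcp [0.5348 0.1047 0.064 ] yaw_y -0.321 zaxis [-1.2e-03  1.0e-04 -1.0e+00] F [-0.78 -1.35 -0.03] gap -0.0001 q6 0.43
```

```bash
python3 -m creep '[{"tx":-0.01,"ty":0,"tz":0,"ax":0,"ay":0,"az":0,"jaw":1},{"tx":-0.015,"ty":0,"tz":0,"ax":0,"ay":0,"az":0,"jaw":1},{"tx":0,"ty":0,"tz":-0.04,"ax":0,"ay":0,"az":0,"jaw":1},{"tx":0,"ty":0,"tz":-0.06,"ax":0,"ay":0,"az":0,"jaw":1},{"tx":-0.05,"ty":0,"tz":-0.05,"ax":0,"ay":0,"az":0,"jaw":1},{"tx":-0.07,"ty":0,"tz":0,"ax":0,"ay":0,"az":0,"jaw":1},{"tx":-0.07,"ty":0,"tz":0,"ax":0,"ay":0,"az":0,"jaw":1},{"tx":-0.07,"ty":0,"tz":0,"ax":0,"ay":0,"az":0,"jaw":1},{"tx":-0.07,"ty":0,"tz":0,"ax":0,"ay":0,"az":0,"jaw":1},{"tx":-0.07,"ty":0,"tz":0,"ax":0,"ay":0,"az":0,"jaw":1},{"tx":0,"ty":0,"tz":0,"ax":0,"ay":0,"az":0,"jaw":1}]' 20; python3 look.py g22 side 270 140 350 230 7;python3 look.py g23 top 230 150 350 240 6
```

```text
t: 33.55
tcp_pos: [0.4261, -0.2209, 0.184]
ee_rot: [-2.552, -1.831, 0.001]
wrist_force: [-0.1, 0.3, -0.4]
finger_gap: 0.0007
```

View pics/g22.png

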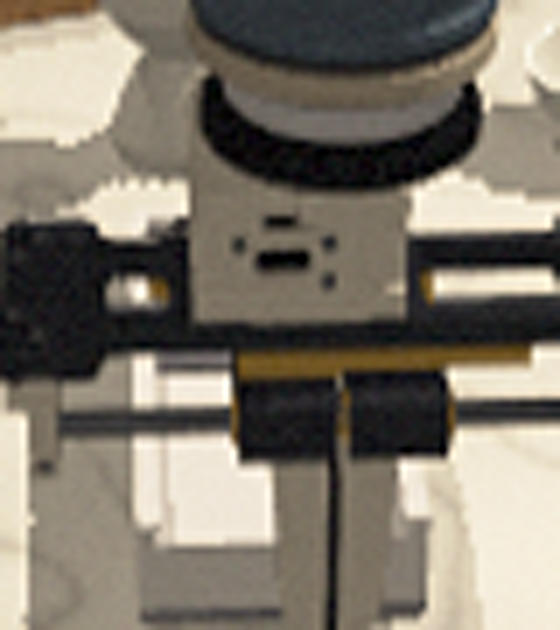

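View pics/g23.png

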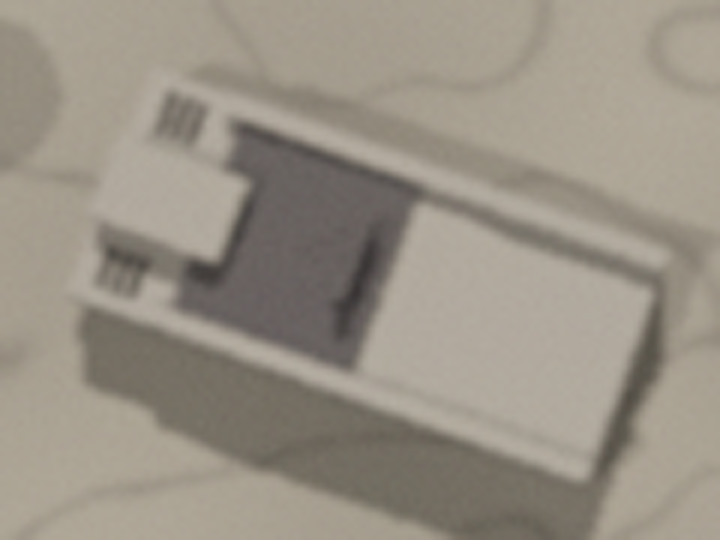

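View pics/g23_full.png

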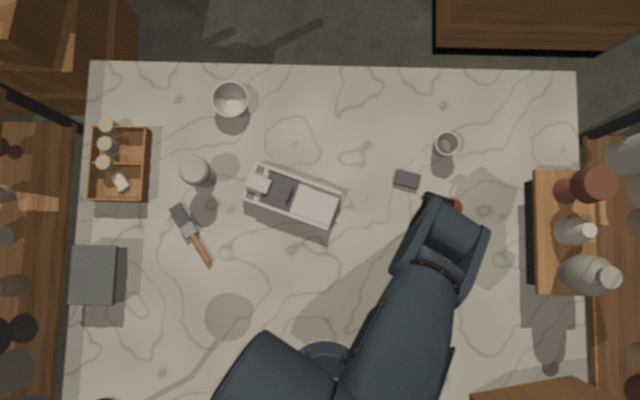

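```bash
python3 -c "
from workcell import robot
print(robot.job_done())"
```

```text
the job is handed in; nothing more can be done
None
```

The battery pack is in the bay and the cover is shut. I handed the job in after about 34 s of the 64 s allowed; no verdict came back.

- **Pack:** The first attempt failed. The pack caught on the rear edge of the bay and tilted in the jaws, with up to 15 N on the wrist. I took it out, set it flat on the table, re-gripped it and corrected my estimate of the lamp's position by about 4 to 5 mm. The second time I lowered it into the bay until it touched the floor (about 7 N) and then let go. The side and top pictures showed it flat in the bay.
- **Cover:** I pushed the ridge with the closed fingers in small steps. The force along the rails was about 4 N on the track and rose to about 9.5 N over the ledge. It then fell to about 0 N, with 1.5 to 3 N of drag after that. I took this as the click and stopped about 2 mm later, with no rise in force to suggest the end stop. The cover's origin is then at about x = 15 to 16 mm, inside the 6 to 26 mm range.
- **Last checks:** The top picture after backing away shows the bay covered, the cover's front edge under the hood, and the other things apparently where they were. The arm hid the candle holder and most of the red pot in that picture, and the gripper blocked the last side picture.
- **Not confirmed:** The tab's bend can't be seen under the hood, so the click rests on the force pattern alone. The two cameras also disagreed by 2 to 4 mm on positions.

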